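# Clear broken glass off an autosampler and check its sprung cover

### The job

A bottle has broken over the autosampler, and its spring-hinged cover now has to be checked: first push all four pieces of amber glass off the cover into the yellow glass bin beside it with the orange scraper block, never touching glass with the fingers, and stand the scraper back upright on its blue mat. Only when the glass is in the bin, raise the cover until it is clearly past its balance point, where the springs take over its weight, without letting it fly up to its stop, then bring it back and keep it still in the gripper just below the balance point, a few degrees short of it, for a colleague to look at the hinges. The program finishes while still holding the cover there; leave the rack, tip box, bottles, beaker and jar alone.

Things in the scene. Friction and masses are not known exactly. Their poses are not given: they have to be found in the camera images.
- sampler: light grey autosampler module, fixed, 260 wide (y) x 420 deep (x) x 136 high; origin on the bench under the middle of its cover; x points from its front, which faces the robot, to its rear, z up. The flat cover spans x -115 to 115 and y -136 to 136 in this frame, its top 140 above the bench; it overhangs each side of the module by 6 mm
- cover_top (a point): middle of the cover's top face when shut, 140 mm above the bench (fixed to the module; it does not rise with the cover); axes as sampler
- cover (a joint): opening angle of the cover, rad: 0 shut, 1.3 at its upper stop; hinged along the module's y at its far edge, the near edge rises. 1.3 kg steel, 22 mm thick, on spring hinges. Balance point at 0.75 rad (43 degrees): below it the cover sinks shut if let go, above it the springs lift it to the stop. About 1.2 N at the bar lifts it from shut, under 1 N near the balance
- cover_hinge (a point): point on the hinge axis in the middle of the cover's width, 129 mm above the bench, 115 mm behind the origin of sampler along its x; fixed
- cover_bar (a point): middle of the steel bar handle on the cover's near edge; it moves with the cover on a radius of 270 mm about the hinge, at hinge height when shut. Round bar 12 mm thick, 120 mm long along the module's y, its axis 40 mm out from the cover's edge on two end posts, so 34 mm of free space lies between bar and cover; it is free above and below
- bin: open yellow bin for broken glass, fixed, 210 (module x) x 120 (module y) x 100 high, walls 4 mm; origin under its centre, axes as sampler. It stands against the left or the right side of the module, its near wall tucked under the cover's overhang, so what is pushed off that edge of the cover falls into it
- mat: blue mat, fixed, 190 (x) x 90 (y) x 4 mm; origin in the middle of its underside
- scraper: orange scraper block with a grey grip ridge, standing upright on its rubber foot on the mat, 150 long (its x) x 26 wide (y); origin in the middle of its underside; z up. Ridge 110 long, 16 thick (y), from 24 to 62 mm above the underside: pinch it across its y. About 180 g
- glass0: piece of broken amber bottle glass, an irregular flat polygon about 34 mm across and 6.5 mm thick, 12 g; origin in the middle of its underside as it starts, which lies flat on the cover
- glass1: piece of broken amber bottle glass, an irregular flat polygon about 34 mm across and 6.5 mm thick, 13 g; origin in the middle of its underside as it starts, which lies flat on the cover
- glass2: piece of broken amber bottle glass, an irregular flat polygon about 34 mm across and 6.5 mm thick, 14 g; origin in the middle of its underside as it starts, which lies flat on the cover
- glass3: piece of broken amber bottle glass, an irregular flat polygon about 34 mm across and 6.5 mm thick, 15 g; origin in the middle of its underside as it starts, which lies flat on the cover
- vial_rack: bystander: blue rack with capped vials, 200 x 100 x 40 high, against the other side of the module; origin under its centre
- tip_box: bystander: pipette tip box with blue lid, 122 x 87 x 61 high; origin under its centre
- amber_bottle: bystander: amber bottle, 86 across, 205 high; origin under its centre
- clear_bottle: bystander: clear bottle with blue cap, 76 across, 165 high; origin under its centre
- beaker: bystander: glass beaker, 68 across, 85 high; origin under its centre
- jar: bystander: small amber jar, 60 across, 75 high; origin under its centre

How it is judged:
On the way, in this order (a step that is already met when the one before it is completed fails the run):
1. the scraper is held in the gripper over the cover (contact force between the fingers and scraper above 1 N and z of scraper in the frame of cover_top above -0.004 m and x of scraper in the frame of cover_top between -0.12 and 0.12 m and y of scraper in the frame of cover_top between -0.15 and 0.15 m), for 0.1 s.
2. all four pieces of glass are in the bin (x of glass0 in the frame of bin between -0.105 and 0.105 m and y of glass0 in the frame of bin between -0.06 and 0.06 m and z of each of glass0, glass1, glass2, glass3 in the frame of bin below 0.095 m and x of glass1 in the frame of bin between -0.105 and 0.105 m and y of glass1 in the frame of bin between -0.06 and 0.06 m and x of glass2 in the frame of bin between -0.105 and 0.105 m and y of glass2 in the frame of bin between -0.06 and 0.06 m and x of glass3 in the frame of bin between -0.105 and 0.105 m and y of glass3 in the frame of bin between -0.06 and 0.06 m), for 0.1 s.
3. the scraper stands on its mat, let go (x of scraper in the frame of mat between -0.05 and 0.05 m and y of scraper in the frame of mat between -0.035 and 0.035 m and z of scraper in the frame of mat below 0.009 m and angle between scraper's own z axis and vertical below 0.12 rad and contact force between the arm and scraper below 0.05 N and linear speed of scraper below 0.03 m/s), for 0.1 s.
4. the cover is past its balance point (value of joint cover above 0.79 rad), for 0.1 s.
At the end, for the whole second after the job is handed in: Fingers hold the cover still 0.02 to 0.22 rad below its balance point (0.53 to 0.73 rad); all glass is in the bin; the scraper stands on the mat, untouched, its centre within 50 mm along and 35 mm across of the mat's centre; each bystander is within 20 mm of its start (all of step 2 and all of step 3 and value of joint cover between 0.53 and 0.73 rad and velocity of joint cover between -0.05 and 0.05 rad/s and contact force between the fingers and cover above 0.1 N and distance of each of vial_rack, tip_box, amber_bottle, clear_bottle, beaker, jar from where it was at the start of the episode below 0.02 m and angle between each of vial_rack, tip_box, amber_bottle, clear_bottle, beaker, jar's own z axis and vertical below 0.2 rad); the arm keeps its last pose, push and grip.
It fails at once if the fingers touch the glass (contact force between the fingers and glass0 above 0.3 N or contact force between the fingers and glass1 above 0.3 N or contact force between the fingers and glass2 above 0.3 N or contact force between the fingers and glass3 above 0.3 N).
It fails at once if the cover is lifted while glass is not yet in the bin (value of joint cover above 0.1 rad and not ((x of glass0 in the frame of bin between -0.105 and 0.105 m and y of glass0 in the frame of bin between -0.06 and 0.06 m and z of glass0 in the frame of bin below 0.095 m) and (x of glass1 in the frame of bin between -0.105 and 0.105 m and y of glass1 in the frame of bin between -0.06 and 0.06 m and z of glass1 in the frame of bin below 0.095 m) and (x of glass2 in the frame of bin between -0.105 and 0.105 m and y of glass2 in the frame of bin between -0.06 and 0.06 m and z of glass2 in the frame of bin below 0.095 m) and (x of glass3 in the frame of bin between -0.105 and 0.105 m and y of glass3 in the frame of bin between -0.06 and 0.06 m and z of glass3 in the frame of bin below 0.095 m))).
It fails at once if the cover flies up to its stop (value of joint cover above 1.2 rad).
It fails at once if a bystander is pushed or tipped (not (distance of each of vial_rack, tip_box, amber_bottle, clear_bottle, beaker, jar from where it was at the start of the episode below 0.02 m and angle between each of vial_rack, tip_box, amber_bottle, clear_bottle, beaker, jar's own z axis and vertical below 0.2 rad)).
It also fails if it takes over 69 s, if anything falls off the work surface, if the arm or the gripper's body presses on something with over 40 N, if the wrist force passes 120 N, or if a joint passes its speed limit or range.

### The arm

A 7-joint arm with a two-finger parallel gripper is mounted at the origin on the work surface. World frame = base frame: x ahead of the robot, y to its left, z up, the work surface at z = 0. Lengths are in m, angles in rad, forces in N, time in s.
With the tool pointing down it reaches from about 0.425 to 0.925 m from the base axis. Payload 6.8 kg.
Tool frame: the origin (TCP) lies between the finger pads; the fingertips stand finger_overhang ahead of it and the grasp point (between the pads) lies 5 mm behind it (finger_overhang is the distance from the TCP to the fingertips, in m); z points along the fingers, y is the direction in which the jaws open and shut (so a half turn about z gives the same grasp; the last joint's range is limited). The gripper opens to 85 mm and grips with 20 to 120 N. Pads are 22 mm wide; open, the fingers measure 114 mm over their backs; the gripper's body (76 mm by 85 mm) begins 54 mm behind the grasp point. The pads swing forward as they close: fully open they stand 13 mm farther back than shut.
Start: joints at [-1.288, 0.477, 0.022, 1.555, -0.011, 1.109, -0.083], TCP at [0.257, 0.624, 0.245] pointing down, gripper open.
Joint ranges: [-2.96, 2.96], [-0.34, 2.1], [-1.41, 1.46], [0.24, 2.44], [-1.37, 4.51], [0.17, 1.92], [-2.96, 2.96]. Speed limits (rad/s): [2.39, 2.39, 3.14, 3.14, 3.14, 3.14, 3.14].

### API

Orientations are given as [roll, pitch, yaw] about the fixed x, y, z axes, in that order (R = Rz(yaw) Ry(pitch) Rx(roll)).
In Python, from bench import sense, grab_frame, finish_job, finger_overhang gives the robot as it stands.
- The arm moves only by the tool servo_tool, never from a script. Its argument "motion" is a list of rows, each an object of numbers: "x", "y", "z": the shift along the tool's x, y, z in mm; "wx", "wy", "wz": the turn, a rotation vector about the tool's x, y, z in rad; "jaw": the gripper command: -1 is shut, 1 is fully open, values between are in proportion. A call has 1 to 20 rows; each row shifts and turns the pose as measured when the row begins, along the tool's axes as they then stand; what a row does not reach is not made up. A row lasts 1/12 s, in which the tool goes at most 41.7 mm and 7.16 degrees, less where a joint would pass 70% of its speed; a pose out of reach is approached as far as the arm can. A call is refused whole if a number of a shift passes 41.7 or a number of a turn 0.125, either way. A call with a gripper value outside its range is refused whole. The fingers move at their own pace and stop on an object; the grip force is fixed at half the most. Time passes only in rows, so rows that do not move let the fingers close. It gives the time, the measured TCP pose, the force and the opening at its end, in the units of the state.
- sense(): the state, without advancing time (a new reading comes with each control period).
- grab_frame(name): name is "side" or "top" or "wrist"; returns a dict with "image" (480x640x3 uint8, red, green, blue), "intrinsics" (3x3 intrinsics, pixels), "origin" and "rotation" of the camera in the world. Camera axes: x right, y down, z forward; pixel columns grow to the right and rows downward; lengths in m; the calibration is good to about 2 mm. A picture is of the moment at which its call begins. There is no depth.
- finish_job(): hands the job in, once; it reports no verdict.
The state is a dict: "time": time; "q": joint angles; "dq": joint speeds; "effort": joint torques, N m; "tool_pos": TCP position; "ee_rot": TCP orientation; "contact_force": force on the tool from outside, world axes, zero at the start; "torque": the same for the moment, N m; "gripper_width": finger opening in m.
Only numpy, scipy, OpenCV 4.12 (cv2) and the standard library are available. Lean on these libraries where they do the work, as an engineer would, in place of code of your own. Each camera call takes 0.05 s, during which the arm holds its last target.

## Working session

There is one attempt and no reset: what is moved stays moved. The work goes in short steps, Python scripts to look and compute and a tool call to move; the robot and the scene stay as the last step left them, time stands still between calls to the robot, and variables do not carry over. Pictures are saved under pics/ and viewed, and the job is handed in when it is done.

Besides the shell and the picture viewer there is one more tool, called after "Request:" as name(argument=value, ...) on one line, values as JSON. servo_tool: Moves the arm, as the interface text tells. Its arguments: {"type":"object","properties":{"motion":{"type":"array"}},"required":["motion"]}

```bash
ls; mkdir -p pics
cat > h.py <<'E'
import numpy as np, cv2
from bench import sense, grab_frame, finish_job, finger_overhang
def snap(n,fn):
    f=grab_frame(n); cv2.imwrite('pics/'+fn+'.png',cv2.cvtColor(f['image'],cv2.COLOR_RGB2BGR)); np.savez('pics/'+fn+'.npz',**f); return f
def load(fn): return dict(np.load('pics/'+fn+'.npz'))
def ray(f,u,v):
    d=np.linalg.inv(f['intrinsics'])@np.array([u,v,1.]); return np.array(f['origin']),np.array(f['rotation'])@d
def onz(f,u,v,z):
    o,d=ray(f,u,v); return o+d*(z-o[2])/d[2]
def proj(f,p):
    c=np.array(f['rotation']).T@(np.array(p)-f['origin']); q=f['intrinsics']@c; return q[:2]/q[2]
E
python3 - <<'E'
from h import *
print(sense(), finger_overhang() if callable(finger_overhang) else finger_overhang)
for n in ['side','top','wrist']:
    f=snap(n,n+'0'); print(n,f['origin'],f['rotation'],f['intrinsics'])
E
```

```text
pics
{'time': 0.0, 'q': array([-1.28807471,  0.47780888,  0.02232518,  1.5564416 , -0.0115053 ,
        1.10929572, -0.08309089]), 'dq': array([-0.00034279,  0.00042757, -0.00033974,  0.00088891,  0.00129772,
        0.00103483, -0.00044378]), 'effort': array([ 1.63345217e-04, -5.96460021e+01,  1.60761852e+00, -2.81209660e+01,
        1.23438437e-02,  9.16521123e-03, -8.98071420e-06]), 'tool_pos': array([0.25692795, 0.62358229, 0.24432368]), 'ee_rot': array([-3.13977125e+00,  1.24547961e-04,  2.75081253e+00]), 'contact_force': array([0.22181425, 0.19141951, 1.0004491 ]), 'torque': array([-0.03968057,  0.01203581, -0.00918368]), 'gripper_width': 0.0852848045587574} 0.014
side [0.15701841 1.13232137 1.27111689] [-2.34523411  0.01434111 -2.80236773] [[532.21090481   0.         305.62605218]
 [  0.         532.21090481 241.14829343]
 [  0.           0.           1.        ]]
top [0.48113524 0.00247637 1.46253946] [-3.07309678e+00  2.99050142e-03 -1.58958039e+00] [[546.61688662   0.         317.09074932]
 [  0.         546.61688662 234.49085863]
 [  0.           0.           1.        ]]
wrist [0.1856774  0.65258735 0.37209475] [2.83899898e+00 1.24501368e-03 1.17945473e+00] [[335.45460694   0.         323.45700528]
 [  0.         335.45460694 242.03694524]
 [  0.           0.           1.        ]]
```

```bash
cat > h.py <<'E'
import numpy as np, cv2
from scipy.spatial.transform import Rotation as Rot
from bench import sense, grab_frame, finish_job, finger_overhang
def R(f): return Rot.from_euler('xyz',np.array(f['rotation'])).as_matrix()
def snap(n,fn):
    f=grab_frame(n); cv2.imwrite('pics/'+fn+'.png',cv2.cvtColor(f['image'],cv2.COLOR_RGB2BGR)); np.savez('pics/'+fn+'.npz',**f); return f
def load(fn): return dict(np.load('pics/'+fn+'.npz'))
def ray(f,u,v):
    d=np.linalg.inv(f['intrinsics'])@np.array([u,v,1.]); return np.array(f['origin']),R(f)@d
def onz(f,u,v,z):
    o,d=ray(f,u,v); return o+d*(z-o[2])/d[2]
def proj(f,p):
    c=R(f).T@(np.array(p)-f['origin']); q=f['intrinsics']@c; return q[:2]/q[2]
E
python3 - <<'E'
from h import *
f=load('top0'); print(R(f)); print(onz(f,320,240,0))
E
```

```text
[[-0.01878287 -0.99747523  0.06848629]
 [-0.99981911  0.01894355  0.00169741]
 [-0.0029905  -0.06844202 -0.99765061]]
[ 0.56659023 -0.00255278  0.        ]
```

View pics/top0.png

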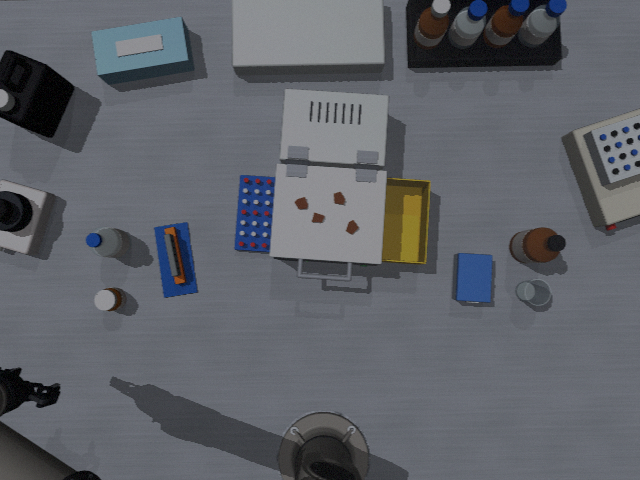

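View pics/side0.png

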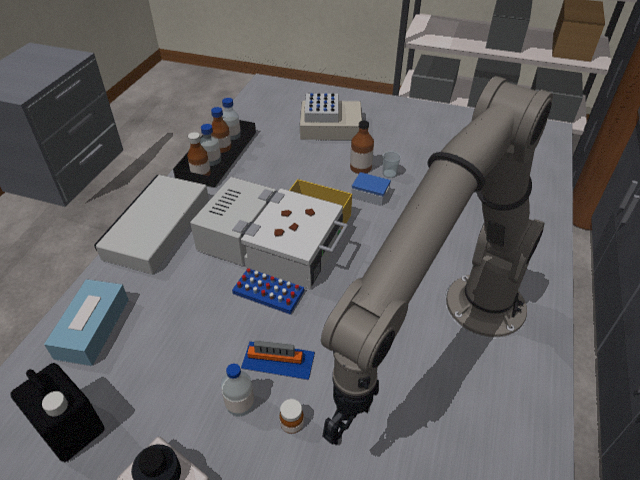

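View pics/wrist0.png

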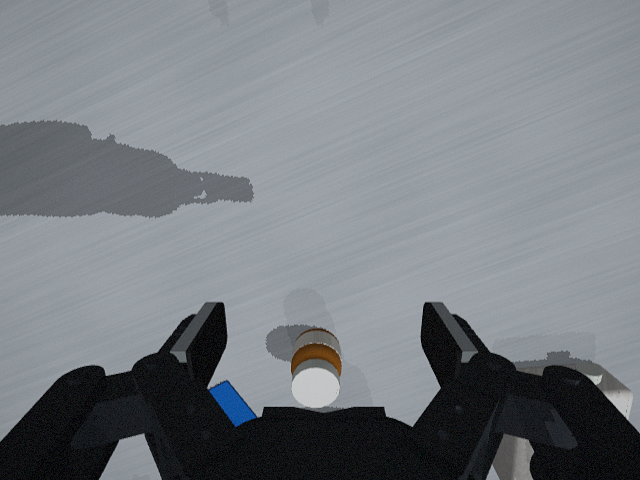

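Run:
```python
from h import *
f=load('top0'); im=f['image']; hsv=cv2.cvtColor(im,cv2.COLOR_RGB2HSV)
def rep(name,mask,z,roi,mn=20,k=5):
    m=np.zeros(mask.shape,np.uint8); u0,v0,u1,v1=roi; m[v0:v1,u0:u1]=mask[v0:v1,u0:u1]*255
    cs,_=cv2.findContours(m,cv2.RETR_EXTERNAL,cv2.CHAIN_APPROX_NONE)
    for c in cs:
        if cv2.contourArea(c)<mn: continue
        M=cv2.moments(c); P=onz(f,M['m10']/M['m00'],M['m01']/M['m00'],z)
        Q=np.array([onz(f,*p[0],z)[:2] for p in c]); r=cv2.minAreaRect((Q*1000).astype(np.float32))
        print(name,'cent',P.round(4),'px',round(M['m10']/M['m00'],1),round(M['m01']/M['m00'],1),'rect',np.round(r[0],1),np.round(r[1],1),round(r[2],1))
H,S,V=[hsv[...,i] for i in range(3)]
roi=(270,160,390,270)
rep('glass',(S>110)&(H<15)&(V>40),.1465,roi,10)
rep('mat',(S>150)&(H>105)&(H<125),.004,(150,215,200,300))
rep('scr',(S>150)&(H<20),.024,(150,215,200,300))
rep('grey',(S<80)&(V<200),.062,(163,225,187,285))
rep('bin',(S>120)&(H>20)&(H<35),.1,(380,170,440,270))
rep('rack',(S>100)&(H>105)&(H<125),.04,(230,165,276,260))
rep('tip',(S>100)&(H>100)&(H<125),.061,(450,245,500,310))
rep('cover',(S<25)&(V>185),.14,(265,160,392,268),300)
c=im[140:300:1,150:450]; 
print(im[215,265:280],im[215,378:392],im[255:285,320].tolist())
b=cv2.resize(im[150:310,140:450],None,fx=2.5,fy=2.5,interpolation=cv2.INTER_CUBIC); cv2.imwrite('pics/z.png',b[...,::-1])
```

```text
glass cent [ 0.5882 -0.0785  0.1465] px 351.4 227.0 rect [588.4 -77.8] [22.6 28. ] 50.2
glass cent [0.6124 0.0029 0.1465] px 317.5 217.6 rect [611.    3.2] [21.7 21.7] 62.5
glass cent [0.6483 0.042  0.1465] px 301.1 203.2 rect [647.6  42.6] [25.3 23.9] 20.7
glass cent [ 0.6588 -0.0494  0.1465] px 338.7 198.1 rect [659.8 -49.4] [27.5 20.4] 5.9
mat cent [0.5219 0.3842 0.004 ] px 175.4 259.4 rect [522.3 384.6] [188.8  89.1] 8.0
scr cent [0.5298 0.3754 0.024 ] px 176.7 256.1 rect [532.8 380.3] [149.   26.2] 11.3
grey cent [0.5325 0.3784 0.062 ] px 171.8 254.7 rect [533.  378.2] [110.8  21.6] 11.3
bin cent [ 0.6026 -0.2189  0.1   ] px 406.3 221.7 rect [ 605.4 -218.3] [109.9 212. ] 85.0
rack cent [0.6379 0.1682 0.04  ] px 254.3 213.1 rect [638.6 168. ] [ 91.9 197.5] 84.9
tip cent [ 0.46   -0.3932  0.061 ] px 473.8 277.4 rect [ 460.4 -393.3] [ 88.9 121.8] 84.8
[[ 70  47  79]
 [ 83  36  43]
 [ 70  34  39]
 [ 37  35  54]
 [ 34  44  77]
 [ 27  43  82]
 [ 26  39  78]
 [ 95  99 113]
 [141 144 148]
 [142 141 146]
 [142 142 146]
 [143 143 147]
 [144 143 148]
 [143 143 148]
 [141 141 146]] [[143 143 146]
 [141 143 146]
 [143 142 146]
 [144 143 146]
 [143 142 147]
 [130 132 129]
 [108 101  80]
 [ 99  82  35]
 [ 99  82  33]
 [100  84  39]
 [ 99  84  39]
 [ 98  81  34]
 [ 97  83  35]
 [ 97  81  32]] [[142, 143, 146], [144, 145, 149], [143, 144, 148], [145, 144, 148], [133, 137, 141], [47, 49, 48], [38, 36, 37], [61, 62, 67], [60, 63, 65], [63, 64, 69], [63, 65, 69], [62, 62, 68], [61, 63, 67], [62, 61, 67], [61, 63, 68], [62, 64, 69], [59, 62, 67], [65, 64, 70], [61, 67, 69], [76, 79, 84], [96, 99, 106], [104, 106, 115], [105, 109, 115], [85, 88, 96], [79, 82, 89], [99, 101, 109], [95, 100, 107], [95, 100, 106], [97, 99, 108], [98, 104, 109]]
```

View pics/z.png

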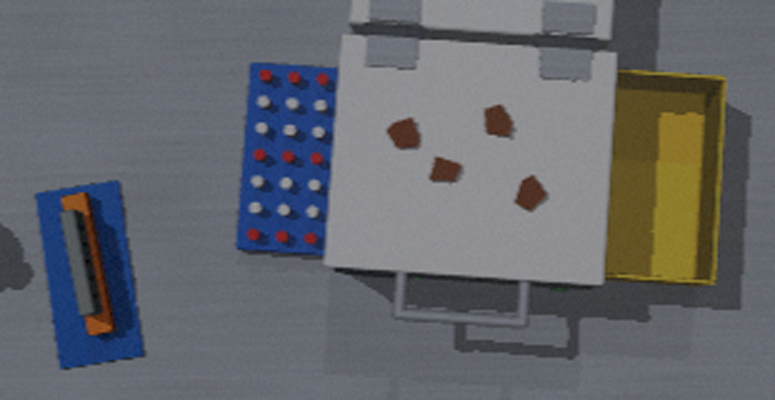

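Run:
```python
from h import *
f=load('top0'); im=f['image'].astype(int); g=im.mean(2)
def edge(vals,us,th):  # subpixel crossing
    pass
# cover side edges: rows 175..255, z=.14
L=[];Rr=[];F=[]
def cross(p,th,start,step):
    i=start
    while (p[i]>th): i+=step
    a,b=p[i-step],p[i]; return i-step+step*(a-th)/(a-b)
for v in range(182,255,4):
    p=g[v]; l=cross(p,115,290 if v not in range(196,212) else 285,-1); r=cross(p,125,370,1)
    L.append(onz(f,l,v,.14)); Rr.append(onz(f,r,v,.14))
for u in range(282,380,4):
    v=cross(g[:,u],100,250,1); F.append(onz(f,u,v,.14))
L,Rr,F=map(np.array,(L,Rr,F))
def fit(P): return cv2.fitLine(P[:,:2].astype(np.float32),cv2.DIST_HUBER,0,1e-4,1e-4).ravel()
for n,P in(('L',L),('R',Rr),('F',F)):
    a=fit(P); print(n,a, np.degrees(np.arctan2(a[1],a[0])))
yaw=np.radians(-5.0)
ex=np.array([np.cos(yaw),np.sin(yaw)]); ey=np.array([-ex[1],ex[0]])
l=np.median(L[:,:2]@ey); r=np.median(Rr[:,:2]@ey); fr=np.median(F[:,:2]@ex)
print('width',l-r,'ymid',(l+r)/2,'front',fr)
c=ex*(fr+.115)+ey*(l+r)/2; print('cover centre',c,'hinge',c+ex*.115,'bar',c-ex*.155)
# bar measurement
for u in range(308,344,6):
    print(u,g[264:285,u].astype(int))
# bin from rect centre/far side
for G in [(.5882,-.0785),(.6124,.0029),(.6483,.042),(.6588,-.0494)]:
    d=np.array(G)-c; print('glass mod',(d@ex).round(4),(d@ey).round(4))
d=np.array([.6054,-.2183])-c; print('bin vis centre mod',d@ex,d@ey)
for P in ([.533,.379],[.522,.3844]): 
  d=np.array(P)-c; print(d@ex,d@ey)
```

```text
L [ 0.99609643 -0.08827182  0.60356885  0.11427472] -5.0641932
R [ 0.99620026 -0.08709203  0.60335344 -0.15572533] -4.9963355
F [ 0.08792472  0.9961271   0.5105879  -0.00886465] 84.955765
width 0.2689694294032663 ymid 0.031952918287618606 front 0.5093655255033799
cover centre [ 0.62477451 -0.02258571] hinge [ 0.7393369  -0.03260862] bar [ 0.47036433 -0.00907657]
308 [ 64  67  63  63  69  67  65  63  68  79  97 114 113  92  73 102 104 101
 100 100 104]
314 [ 62  67  67  65  63  66  64  62  65 101  90 107 118 102  76 104 103 102
  99 103  98]
320 [ 65  65  64  63  63  64  65  62  66  65  79 100 108 109  89  83 103 100
 100 101 103]
326 [ 64  64  62  61  63  63  68  66  67  64  58  86 107 116 100  68  86  81
  84  82  83]
332 [ 68  65  65  61  61  65  68  62  64  61 101  81 103 115 109  86  85 102
 102 101 103]
338 [ 68  64  63  66  65  65  63  64  60  68  83  88  95 110 115  96  73 100
 103 100 101]
glass mod -0.0316 -0.0589
glass mod -0.0145 0.0243
glass mod 0.0178 0.0664
glass mod 0.0362 -0.0237
bin vis centre mod -0.0022431566368233164 -0.19665813422161438
-0.12642577792184193 0.3920588831736547
-0.1378545606116885 0.3964796213731259
```

Run:
```python
from h import *
f=load('top0'); print(onz(f,326,276.7,.132)); print(onz(f,314,275.7,.132))
s=load('side0'); im=s['image'].copy()
yaw=np.radians(-5.0); ex=np.array([np.cos(yaw),np.sin(yaw)]); ey=np.array([-ex[1],ex[0]]); c=np.array([.6248,-.0226])
W=lambda x,y,z: np.r_[c+ex*x+ey*y,z]
pts=[W(a,b,.14) for a in(-.115,.115) for b in(-.136,.136)]+[W(-.155,b,.129) for b in(-.06,.06)]+[W(a,b,.1465) for a,b in((-.0316,-.0589),(-.0145,.0243),(.0178,.0664),(.0362,-.0237))]
a=np.radians(11.3)
sc=[np.array([.533,.379,0])+np.array([np.cos(a)*i*.055-np.sin(a)*j*.008,np.sin(a)*i*.055+np.cos(a)*j*.008,.066]) for i in(-1,1) for j in (-1,1)]
a=np.radians(8.0)
mt=[np.array([.522,.3844,0])+np.array([np.cos(a)*i*.095-np.sin(a)*j*.045,np.sin(a)*i*.095+np.cos(a)*j*.045,.004]) for i in(-1,1) for j in (-1,1)]
b=cv2.resize(im,None,fx=3,fy=3)
for p in pts+sc+mt:
    u,v=proj(s,p); cv2.circle(b,(int(u*3+1),int(v*3+1)),3,(0,255,0),-1)
cv2.imwrite('pics/s1.png',b[450:1050,540:1240,::-1][:,:800] if 0 else b[480:1140,560:1110,::-1][:600])
cv2.imwrite('pics/s2.png',b[960:1200,640:1040,::-1])
```

```text
[ 0.46940327 -0.01494924  0.132     ]
[0.47236937 0.01412445 0.132     ]
```

View pics/s1.png

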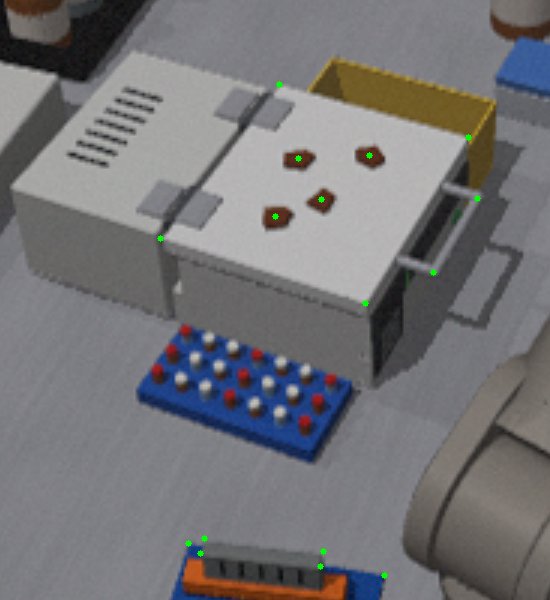

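View pics/s2.png

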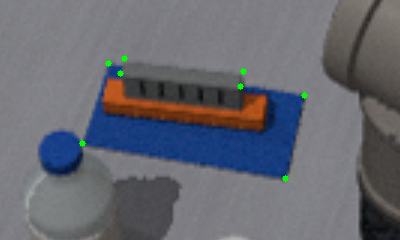

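Request:
servo_tool(motion=[{"wz": -0.12,"jaw": 1},{"wz": -0.12,"jaw": 1},{"wz": -0.12,"jaw": 1},{"wz": -0.12,"jaw": 1},{"wz": -0.11,"jaw": 1}])

```text
$.motion[0]: bad value
```

```bash
cat >> h.py <<'E'
yawS=np.radians(-5.0); ex=np.array([np.cos(yawS),np.sin(yawS),0]); ey=np.array([-ex[1],ex[0],0]); C=np.array([.6248,-.0226,0])
def W(x,y,z): return C+ex*x+ey*y+np.array([0,0,z])
def to(p,rpy=None):
    s=sense(); Rm=Rot.from_euler('xyz',s['ee_rot'])
    d=Rm.inv().apply(np.array(p)-s['tool_pos'])*1000
    print('t',round(s['time'],2),'pos',s['tool_pos'].round(4),'rpy',s['ee_rot'].round(4),'w',s['gripper_width'].round(4),'F',s['contact_force'].round(2))
    print('shift mm',d.round(1),'norm',np.linalg.norm(d).round(1))
    if rpy is not None:
        print('turn',(Rm.inv()*Rot.from_euler('xyz',rpy)).as_rotvec().round(4))
E
python3 -c "
from h import *
to([.533,.379,.2],[np.pi,0,np.radians(191.3)])"
```

```text
Traceback (most recent call last):
  File "h.py", line 19, in to
    print('t',round(s['time'],2),'pos',s['tool_pos'].round(4),'rpy',s['ee_rot'].round(4),'w',s['gripper_width'].round(4),'F',s['contact_force'].round(2))
                                                                                             ^^^^^^^^^^^^^^^^^^^^^^^^
AttributeError: 'float' object has no attribute 'round'
```

Request:
servo_tool(motion=[{"x": 0,"y": 0,"z": 0,"wx": 0,"wy": 0,"wz": -0.12,"jaw": 1},{"x": 0,"y": 0,"z": 0,"wx": 0,"wy": 0,"wz": -0.12,"jaw": 1},{"x": 0,"y": 0,"z": 0,"wx": 0,"wy": 0,"wz": -0.12,"jaw": 1},{"x": 0,"y": 0,"z": 0,"wx": 0,"wy": 0,"wz": -0.12,"jaw": 1},{"x": 0,"y": 0,"z": 0,"wx": 0,"wy": 0,"wz": -0.11,"jaw": 1}])

```text
time: 0.57
tool_pos: [0.2562, 0.6226, 0.2423]
ee_rot: [-3.136, -0.002, -2.92]
contact_force: [0.2, 0.1, 0.2]
gripper_width: 0.085
```

```bash
sed -i "s/s\['gripper_width'\].round(4)/round(float(s['gripper_width']),4)/" h.py
python3 -c "
from h import *
to([.533,.379,.2],[np.pi,0,np.radians(191.3)])"
```

```text
t 0.57 pos [0.2562 0.6226 0.2423] rpy [-3.1364e+00 -2.3000e-03 -2.9202e+00] w 0.085 F [0.19 0.13 0.23]
shift mm [-216.6 -298.2   43.3] norm 371.1
turn [-0.0052 -0.0023  0.0242]
```

Request:
servo_tool(motion=[{"x": -21,"y": -29,"z": 0,"wx": 0,"wy": 0,"wz": 0.024,"jaw": 1},{"x": -22,"y": -30,"z": 0,"wx": 0,"wy": 0,"wz": 0,"jaw": 1},{"x": -22,"y": -30,"z": 0,"wx": 0,"wy": 0,"wz": 0,"jaw": 1},{"x": -22,"y": -30,"z": 0,"wx": 0,"wy": 0,"wz": 0,"jaw": 1},{"x": -22,"y": -30,"z": 0,"wx": 0,"wy": 0,"wz": 0,"jaw": 1},{"x": -22,"y": -30,"z": 0,"wx": 0,"wy": 0,"wz": 0,"jaw": 1},{"x": -22,"y": -30,"z": 0,"wx": 0,"wy": 0,"wz": 0,"jaw": 1},{"x": -22,"y": -30,"z": 0,"wx": 0,"wy": 0,"wz": 0,"jaw": 1},{"x": -22,"y": -30,"z": 0,"wx": 0,"wy": 0,"wz": 0,"jaw": 1}])

```text
time: 1.32
tool_pos: [0.5028, 0.4, 0.2378]
ee_rot: [-3.139, -0.012, -2.916]
contact_force: [-0.8, 0.9, -0.6]
gripper_width: 0.0854
```

```bash
python3 -c "
from h import *
to([.533,.379,.12],[np.pi,0,np.radians(191.3)])"
```

```text
t 1.32 pos [0.5028 0.4    0.2378] rpy [-3.1393 -0.0118 -2.916 ] w 0.0854 F [-0.76  0.92 -0.57]
shift mm [-26.1 -27.  117.5] norm 123.4
turn [-0.0024 -0.0118  0.0284]
```

Request:
servo_tool(motion=[{"x": -13,"y": -13,"z": 10,"wx": 0,"wy": -0.01,"wz": 0.03,"jaw": 1},{"x": -13,"y": -14,"z": 30,"wx": 0,"wy": 0,"wz": 0,"jaw": 1},{"x": 0,"y": 0,"z": 40,"wx": 0,"wy": 0,"wz": 0,"jaw": 1},{"x": 0,"y": 0,"z": 30,"wx": 0,"wy": 0,"wz": 0,"jaw": 1},{"x": 0,"y": 0,"z": 0,"wx": 0,"wy": 0,"wz": 0,"jaw": 1}])

```text
time: 1.73
tool_pos: [0.5484, 0.3647, 0.1267]
ee_rot: [-3.135, 0.009, -2.967]
contact_force: [-1.1, -1.4, -0.8]
gripper_width: 0.0857
```

```bash
python3 -c "
from h import *
to([.533,.379,.05],[np.pi,0,np.radians(191.3)])
snap('wrist','w1'); snap('top','t1')"
```

```text
t 1.73 pos [0.5484 0.3647 0.1267] rpy [-3.1353  0.0088 -2.9675] w 0.0857 F [-1.13 -1.42 -0.8 ]
shift mm [13.3 17.2 76.4] norm 79.5
turn [-0.0064  0.0087 -0.0232]
```

View pics/w1.png

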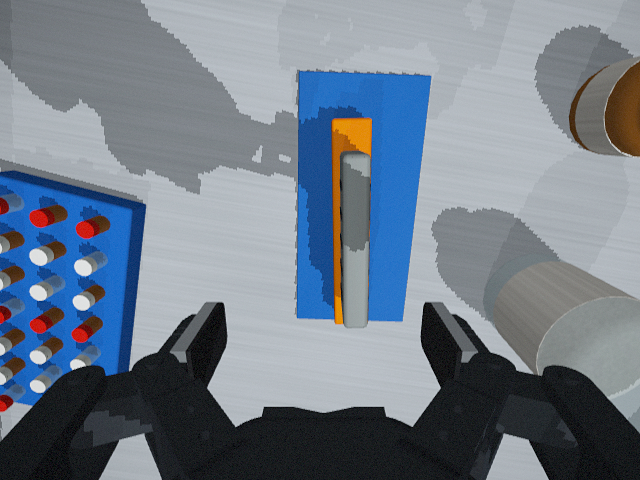

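```bash
python3 -c "
from h import *
f=load('w1'); a=onz(f,356,154,.066); b=onz(f,356,327,.066); print(a,b,(a+b)/2,np.degrees(np.arctan2(*(a-b)[[1,0]])))
im=f['image'];H=cv2.cvtColor(im,cv2.COLOR_RGB2HSV)
for v in (180,220,280,310):
  m=(H[v,:,1]<90); r=[u for u in range(335,380) if m[u]]; p=onz(f,(r[0]+r[-1])/2,v,.066); q=onz(f,r[0],v,.066)-onz(f,r[-1],v,.066); print(v,r[0],r[-1],p.round(4),np.linalg.norm(q))
to([.533,.379,.05],[np.pi,0,np.radians(191.3)])
"
```

```text
[0.47846958 0.36989985 0.066     ] [0.58346728 0.39153738 0.066     ] [0.53096843 0.38071862 0.066     ] -168.35571178705112
180 340 369 [0.4923 0.3719 0.066 ] 0.01606743217280566
220 340 368 [0.5147 0.3762 0.066 ] 0.01609631919782808
280 341 367 [0.5516 0.3837 0.066 ] 0.01583893292598311
310 343 368 [0.5716 0.3888 0.066 ] 0.015697461247145786
t 1.83 pos [0.5499 0.3676 0.1319] rpy [-3.1392  0.0144 -2.9661] w 0.0852 F [-0.02  0.75  0.59]
shift mm [15.8 14.4 81.7] norm 84.4
turn [-0.0026  0.0143 -0.0217]
```

Request:
servo_tool(motion=[{"x": 8,"y": 8,"z": 0,"wx": 0,"wy": 0.01,"wz": -0.02,"jaw": 1},{"x": 7,"y": 7,"z": 5,"wx": 0,"wy": 0,"wz": 0,"jaw": 1},{"x": 0,"y": 0,"z": 10,"wx": 0,"wy": 0,"wz": 0,"jaw": 1},{"x": 0,"y": 0,"z": 0,"wx": 0,"wy": 0,"wz": 0,"jaw": 1},{"x": 0,"y": 0,"z": 0,"wx": 0,"wy": 0,"wz": 0,"jaw": 1}])

```text
time: 2.25
tool_pos: [0.5317, 0.3877, 0.1244]
ee_rot: [3.136, 0.014, -2.938]
contact_force: [0.2, -0.1, 1.0]
gripper_width: 0.0856
```

```bash
python3 -c "
from h import *
to([.532,.380,.05],[np.pi,0,np.radians(191.5)])"
```

```text
t 2.25 pos [0.5317 0.3877 0.1244] rpy [ 3.1358  0.0137 -2.9385] w 0.0856 F [ 0.17 -0.06  1.02]
shift mm [ 2.2 -8.1 74.3] norm 74.8
turn [0.0058 0.0136 0.0024]
```

Request:
servo_tool(motion=[{"x": 1,"y": -4,"z": 5,"wx": 0.005,"wy": 0.014,"wz": 0,"jaw": 1},{"x": 1,"y": -3,"z": 15,"wx": 0,"wy": 0,"wz": 0,"jaw": 1},{"x": 0,"y": 0,"z": 20,"wx": 0,"wy": 0,"wz": 0,"jaw": 1},{"x": 0,"y": 0,"z": 8,"wx": 0,"wy": 0,"wz": 0,"jaw": 1},{"x": 0,"y": 0,"z": 0,"wx": 0,"wy": 0,"wz": 0,"jaw": 1},{"x": 0,"y": 0,"z": 0,"wx": 0,"wy": 0,"wz": 0,"jaw": 1}])

```text
time: 2.75
tool_pos: [0.533, 0.3805, 0.077]
ee_rot: [3.14, 0.001, -2.938]
contact_force: [0.4, -0.3, -0.3]
gripper_width: 0.0853
```

```bash
python3 -c "
from h import *
to([.532,.380,.05],[np.pi,0,np.radians(191.5)])"
```

```text
t 2.75 pos [0.533  0.3805 0.077 ] rpy [ 3.1405e+00  1.2000e-03 -2.9382e+00] w 0.0853 F [ 0.36 -0.25 -0.27]
shift mm [ 1.1 -0.3 27. ] norm 27.1
turn [0.0011 0.0012 0.0027]
```

Request:
servo_tool(motion=[{"x": 0,"y": 0,"z": 10,"wx": 0,"wy": 0,"wz": 0,"jaw": 1},{"x": 0,"y": 0,"z": 12,"wx": 0,"wy": 0,"wz": 0,"jaw": 1},{"x": 0,"y": 0,"z": 4,"wx": 0,"wy": 0,"wz": 0,"jaw": 1},{"x": 0,"y": 0,"z": 0,"wx": 0,"wy": 0,"wz": 0,"jaw": 1},{"x": 0,"y": 0,"z": 0,"wx": 0,"wy": 0,"wz": 0,"jaw": 1}])

```text
time: 3.17
tool_pos: [0.5344, 0.381, 0.0504]
ee_rot: [3.139, 0.003, -2.939]
contact_force: [-0.3, -0.2, -0.2]
gripper_width: 0.0854
```

```bash
python3 -c "
from h import *
to([.532,.380,.05],[np.pi,0,np.radians(191.5)])"
```

```text
t 3.17 pos [0.5344 0.381  0.0504] rpy [ 3.1395  0.0034 -2.9387] w 0.0854 F [-0.28 -0.15 -0.2 ]
shift mm [ 2.5 -0.5  0.4] norm 2.6
turn [0.0021 0.0034 0.0022]
```

Request:
servo_tool(motion=[{"x": 2,"y": 0,"z": 0,"wx": 0,"wy": 0,"wz": 0,"jaw": 0},{"x": 0,"y": 0,"z": 0,"wx": 0,"wy": 0,"wz": 0,"jaw": -1},{"x": 0,"y": 0,"z": 0,"wx": 0,"wy": 0,"wz": 0,"jaw": -1},{"x": 0,"y": 0,"z": 0,"wx": 0,"wy": 0,"wz": 0,"jaw": -1},{"x": 0,"y": 0,"z": 0,"wx": 0,"wy": 0,"wz": 0,"jaw": -1},{"x": 0,"y": 0,"z": 0,"wx": 0,"wy": 0,"wz": 0,"jaw": -1},{"x": 0,"y": 0,"z": 0,"wx": 0,"wy": 0,"wz": 0,"jaw": -1},{"x": 0,"y": 0,"z": 0,"wx": 0,"wy": 0,"wz": 0,"jaw": -1}])

```text
time: 3.83
tool_pos: [0.5329, 0.3812, 0.0521]
ee_rot: [3.138, 0.005, -2.939]
contact_force: [0.2, -0.1, -1.5]
gripper_width: 0.0151
```

```bash
python3 -c "
from h import *
to([.532,.380,.05],[np.pi,0,np.radians(191.5)])"
```

```text
t 3.83 pos [0.5329 0.3812 0.0521] rpy [ 3.1385  0.0054 -2.9387] w 0.0151 F [ 0.25 -0.09 -1.52]
shift mm [ 1.1 -1.   2.1] norm 2.6
turn [0.0031 0.0054 0.0022]
```

Request:
servo_tool(motion=[{"x": 0,"y": 0,"z": -10,"wx": 0,"wy": 0,"wz": 0,"jaw": -1},{"x": 0,"y": 0,"z": -20,"wx": 0,"wy": 0,"wz": 0,"jaw": -1},{"x": 0,"y": 0,"z": -30,"wx": 0,"wy": 0,"wz": 0,"jaw": -1},{"x": 0,"y": 0,"z": -30,"wx": 0,"wy": 0,"wz": 0.05,"jaw": -1},{"x": 0,"y": 0,"z": -30,"wx": 0,"wy": 0,"wz": 0.05,"jaw": -1},{"x": 0,"y": 0,"z": -30,"wx": 0,"wy": 0,"wz": 0.05,"jaw": -1},{"x": 0,"y": 0,"z": -30,"wx": 0,"wy": 0,"wz": 0.05,"jaw": -1},{"x": 0,"y": 0,"z": -10,"wx": 0,"wy": 0,"wz": 0.05,"jaw": -1},{"x": 0,"y": 0,"z": 0,"wx": 0,"wy": 0,"wz": 0,"jaw": -1}])

```text
time: 4.58
tool_pos: [0.5294, 0.3785, 0.2522]
ee_rot: [3.141, -0.002, 3.083]
contact_force: [1.1, -0.6, -2.1]
gripper_width: 0.0151
```

```bash
python3 -c "
from h import *
to(W(.002,.113,.25),[np.pi,0,np.radians(175)])"
```

```text
t 4.58 pos [0.5294 0.3785 0.2522] rpy [ 3.1413e+00 -2.1000e-03  3.0834e+00] w 0.0151 F [ 1.08 -0.55 -2.11]
shift mm [-123.8 -282.     1.9] norm 308.0
turn [ 0.0003 -0.0021  0.029 ]
```

Request:
servo_tool(motion=[{"x": -8,"y": -18,"z": 0,"wx": 0,"wy": 0,"wz": 0.03,"jaw": -1},{"x": -13,"y": -30,"z": 0,"wx": 0,"wy": 0,"wz": 0,"jaw": -1},{"x": -16,"y": -36,"z": 0,"wx": 0,"wy": 0,"wz": 0,"jaw": -1},{"x": -16,"y": -36,"z": 0,"wx": 0,"wy": 0,"wz": 0,"jaw": -1},{"x": -16,"y": -36,"z": 0,"wx": 0,"wy": 0,"wz": 0,"jaw": -1},{"x": -16,"y": -36,"z": 0,"wx": 0,"wy": 0,"wz": 0,"jaw": -1},{"x": -13,"y": -30,"z": 0,"wx": 0,"wy": 0,"wz": 0,"jaw": -1},{"x": -8,"y": -18,"z": 0,"wx": 0,"wy": 0,"wz": 0,"jaw": -1},{"x": -3,"y": -6,"z": 0,"wx": 0,"wy": 0,"wz": 0,"jaw": -1},{"x": 0,"y": 0,"z": 0,"wx": 0,"wy": 0,"wz": 0,"jaw": -1}])

```text
time: 5.42
tool_pos: [0.6151, 0.1108, 0.2422]
ee_rot: [-3.138, -0.015, 3.069]
contact_force: [-0.7, 0.7, -1.7]
gripper_width: 0.0153
```

```bash
python3 -c "
from h import *
to(W(.002,.113,.21),[np.pi,0,np.radians(175)])"
```

```text
t 5.42 pos [0.6151 0.1108 0.2422] rpy [-3.1378 -0.0153  3.0695] w 0.0153 F [-0.69  0.72 -1.71]
shift mm [-23.5 -19.3  31.9] norm 44.1
turn [-0.0039 -0.0153  0.0152]
```

Request:
servo_tool(motion=[{"x": -10,"y": -8,"z": 8,"wx": -0.004,"wy": -0.015,"wz": 0.015,"jaw": -1},{"x": -10,"y": -8,"z": 12,"wx": 0,"wy": 0,"wz": 0,"jaw": -1},{"x": -3,"y": -3,"z": 8,"wx": 0,"wy": 0,"wz": 0,"jaw": -1},{"x": 0,"y": 0,"z": 0,"wx": 0,"wy": 0,"wz": 0,"jaw": -1},{"x": 0,"y": 0,"z": 0,"wx": 0,"wy": 0,"wz": 0,"jaw": -1}])

```text
time: 5.83
tool_pos: [0.6342, 0.0956, 0.209]
ee_rot: [3.139, -0.007, 3.064]
contact_force: [-0.1, 0.9, -1.4]
gripper_width: 0.0151
```

```bash
python3 -c "
from h import *
to(W(.002,.113,.19),[np.pi,0,np.radians(175)])
snap('wrist','w2'); snap('side','s3'); snap('top','t3')
f=load('s3'); b=cv2.resize(f['image'],None,fx=3,fy=3); cv2.imwrite('pics/s3z.png',b[400:1000,500:1200,::-1])"
```

```text
t 5.83 pos [0.6342 0.0956 0.209 ] rpy [ 3.1393 -0.007   3.0636] w 0.0151 F [-0.08  0.92 -1.43]
shift mm [-3.  -5.7 19. ] norm 20.1
turn [ 0.0023 -0.007   0.0093]
```

View pics/w2.png

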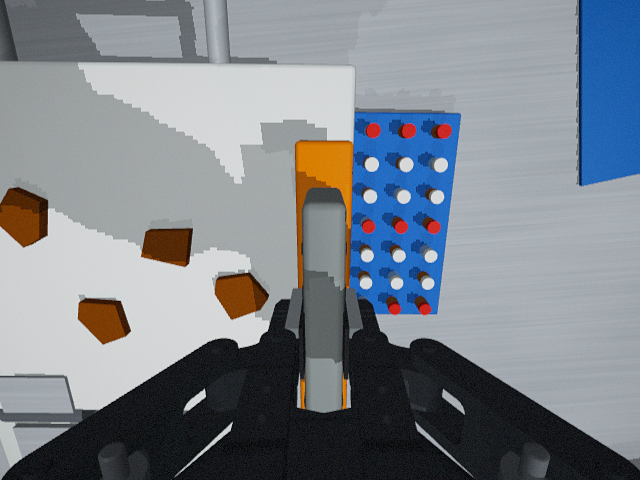

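View pics/s3z.png

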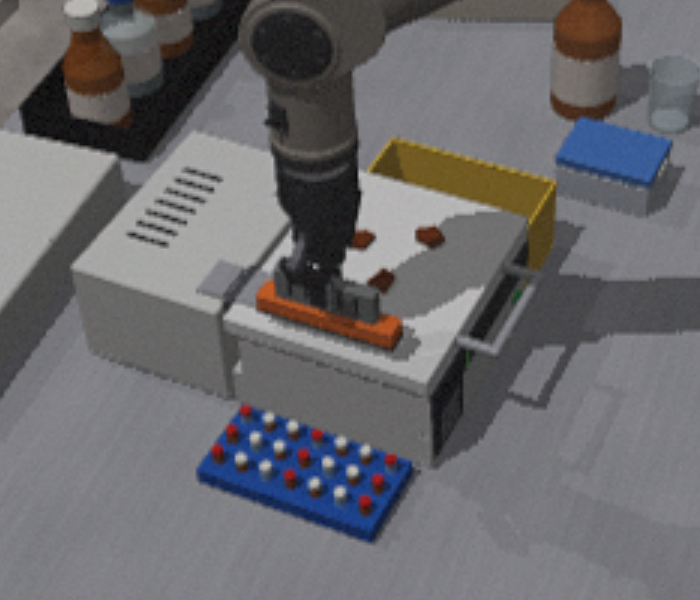

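```bash
python3 -c "
from h import *
f=load('top0')
for uv in ((366.4,181.5),(296,177.5),(376,182)):
  p=onz(f,*uv,.142)-C; print(p@ex,p@ey)
im=f['image']; print(im[165:190,366].mean(1).round(), im[165:190,297].mean(1).round())
w=load('w2')
for uv in ((75,376),): 
  p=onz(w,*uv,.14)-C; print('w',p@ex,p@ey)
to(W(-.010,.118,.19),[np.pi,0,np.radians(175)])"
```

```text
0.08214903410222489 -0.08843442241709609
0.08031316715273151 0.08345999398439434
0.08251067880222547 -0.11184394034674261
[ 60.  61.  63.  60.  99. 117. 113. 112. 115. 113. 116. 114. 112. 111.
 115. 112.  91. 144. 146. 144. 145. 145. 146. 145. 144.] [113. 115. 112. 117. 115. 116. 115. 112. 111. 113. 115.  98. 145. 143.
 144. 146. 145. 145. 145. 144. 149. 143. 143. 144. 144.]
w 0.08216166465518027 -0.054263007372732326
t 5.98 pos [0.6345 0.0957 0.2101] rpy [ 3.1388 -0.0054  3.0637] w 0.0149 F [-0.08 -0.8  -1.77]
shift mm [ 9.2 -0.7 20.1] norm 22.2
turn [ 0.0028 -0.0054  0.0094]
```

Request:
servo_tool(motion=[{"x": 4,"y": 0,"z": 4,"wx": 0.003,"wy": -0.005,"wz": 0.01,"jaw": -1},{"x": 4,"y": 0,"z": 6,"wx": 0,"wy": 0,"wz": 0,"jaw": -1},{"x": 0,"y": 0,"z": 5,"wx": 0,"wy": 0,"wz": 0,"jaw": -1},{"x": 0,"y": 0,"z": 1,"wx": 0,"wy": 0,"wz": 0,"jaw": -1},{"x": 0,"y": 0,"z": 1,"wx": 0,"wy": 0,"wz": 0,"jaw": -1}])

```text
time: 6.4
tool_pos: [0.6254, 0.0989, 0.1933]
ee_rot: [3.14, 0.002, 3.056]
contact_force: [-1.1, 0.3, -1.8]
gripper_width: 0.0151
```

```bash
python3 -c "
from h import *
to(W(-.010,.118,.188),[np.pi,0,np.radians(175)])"
```

```text
t 6.4 pos [0.6254 0.0989 0.1933] rpy [3.1404e+00 2.3000e-03 3.0558e+00] w 0.0151 F [-1.05  0.29 -1.79]
shift mm [ 0.  -3.1  5.3] norm 6.1
turn [0.0012 0.0023 0.0014]
```

Request:
servo_tool(motion=[{"x": 0,"y": -1,"z": 2,"wx": 0,"wy": 0,"wz": 0,"jaw": -1},{"x": 0,"y": 0,"z": 2,"wx": 0,"wy": 0,"wz": 0,"jaw": -1},{"x": 0,"y": 0,"z": 2,"wx": 0,"wy": 0,"wz": 0,"jaw": -1}])

```text
time: 6.65
tool_pos: [0.6253, 0.098, 0.1875]
ee_rot: [3.14, 0.002, 3.056]
contact_force: [-9.2, -0.4, 20.3]
gripper_width: 0.0151
```

```bash
python3 -c "
from h import *
to(W(-.010,.118,.188),[np.pi,0,np.radians(175)])"
```

```text
t 6.65 pos [0.6253 0.098  0.1875] rpy [3.1400e+00 2.4000e-03 3.0559e+00] w 0.0151 F [-9.2 -0.4 20.3]
shift mm [ 0.  -2.2 -0.5] norm 2.2
turn [0.0016 0.0024 0.0016]
```

Request:
servo_tool(motion=[{"x": 0,"y": 0,"z": -2,"wx": 0,"wy": 0,"wz": 0,"jaw": -1},{"x": 0,"y": -3,"z": -0.5,"wx": 0,"wy": 0,"wz": 0,"jaw": -1},{"x": 0,"y": -6,"z": 0,"wx": 0,"wy": 0,"wz": 0,"jaw": -1},{"x": 0,"y": -6,"z": 0,"wx": 0,"wy": 0,"wz": 0,"jaw": -1}])

```text
time: 6.98
tool_pos: [0.6246, 0.0835, 0.1903]
ee_rot: [3.139, 0.004, 3.058]
contact_force: [-0.2, 0.4, -2.2]
gripper_width: 0.0148
```

```bash
python3 -c "
from h import *
to(W(-.010,-.05,.1895),[np.pi,0,np.radians(175)])"
```

```text
t 6.98 pos [0.6246 0.0835 0.1903] rpy [3.1389 0.0035 3.0578] w 0.0148 F [-0.24  0.38 -2.18]
shift mm [   1.1 -155.7    0.4] norm 155.7
turn [0.0027 0.0035 0.0035]
```

Request:
servo_tool(motion=[{"x": 0,"y": -8,"z": 0.5,"wx": 0.002,"wy": 0.003,"wz": 0.003,"jaw": -1},{"x": 0,"y": -9,"z": 0.3,"wx": 0,"wy": 0,"wz": 0,"jaw": -1},{"x": 0,"y": -9,"z": 0,"wx": 0,"wy": 0,"wz": 0,"jaw": -1},{"x": 0,"y": -9,"z": 0,"wx": 0,"wy": 0,"wz": 0,"jaw": -1},{"x": 0,"y": -9,"z": 0,"wx": 0,"wy": 0,"wz": 0,"jaw": -1}])

```text
time: 7.4
tool_pos: [0.6201, 0.034, 0.1889]
ee_rot: [-3.141, -0.0, 3.053]
contact_force: [-0.3, -0.1, -0.6]
gripper_width: 0.0151
```

```bash
python3 -c "
from h import *
to(W(-.010,-.135,.1895),[np.pi,0,np.radians(175)])"
```

```text
t 7.4 pos [0.6201 0.034  0.1889] rpy [-3.1413e+00 -3.0000e-04  3.0532e+00] w 0.0151 F [-0.28 -0.08 -0.56]
shift mm [   0.2 -191.    -0.6] norm 191.0
turn [-0.0003 -0.0003 -0.0011]
```

Request:
servo_tool(motion=[{"x": 0,"y": -9,"z": 0,"wx": 0,"wy": 0,"wz": 0,"jaw": -1},{"x": 0,"y": -9,"z": 0,"wx": 0,"wy": 0,"wz": 0,"jaw": -1},{"x": 0,"y": -9,"z": 0,"wx": 0,"wy": 0,"wz": 0,"jaw": -1},{"x": 0,"y": -9,"z": 0,"wx": 0,"wy": 0,"wz": 0,"jaw": -1},{"x": 0,"y": -9,"z": 0,"wx": 0,"wy": 0,"wz": 0,"jaw": -1},{"x": 0,"y": -9,"z": 0,"wx": 0,"wy": 0,"wz": 0,"jaw": -1}])

```text
time: 7.9
tool_pos: [0.6144, -0.0271, 0.1889]
ee_rot: [-3.141, -0.0, 3.051]
contact_force: [-0.3, 0.3, -2.2]
gripper_width: 0.0148
```

```bash
python3 -c "
from h import *
to(W(-.010,-.135,.1895),[np.pi,0,np.radians(175)])
snap('wrist','w4')
f=snap('top','t4'); b=cv2.resize(f['image'],None,fx=3,fy=3); cv2.imwrite('pics/t4z.png',b[450:1000,700:1400,::-1])"
```

```text
t 7.9 pos [ 0.6144 -0.0271  0.1889] rpy [-3.1410e+00 -4.0000e-04  3.0512e+00] w 0.0148 F [-0.3   0.32 -2.19]
shift mm [  -0.4 -129.6   -0.5] norm 129.6
turn [-0.0006 -0.0004 -0.0031]
```

View pics/w4.png

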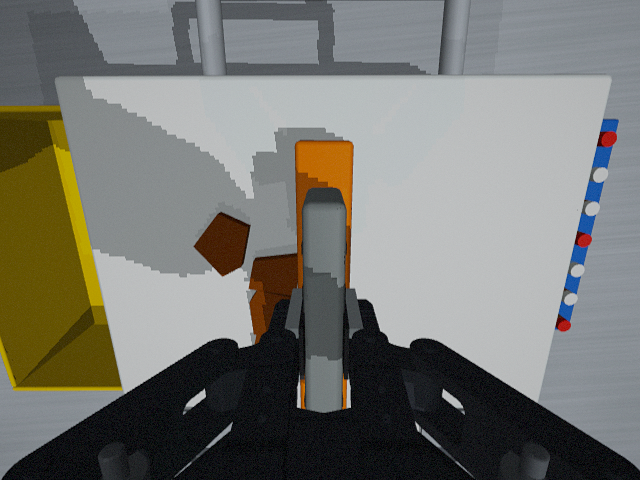

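View pics/t4z.png

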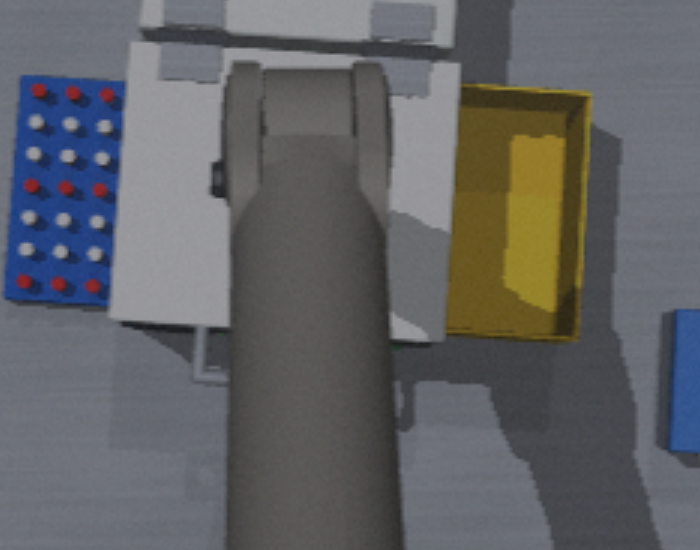

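Request:
servo_tool(motion=[{"x": 0,"y": -9,"z": 0,"wx": 0,"wy": 0,"wz": 0,"jaw": -1},{"x": 0,"y": -9,"z": 0,"wx": 0,"wy": 0,"wz": 0,"jaw": -1},{"x": 0,"y": -9,"z": 0,"wx": 0,"wy": 0,"wz": 0,"jaw": -1},{"x": 0,"y": -9,"z": 0,"wx": 0,"wy": 0,"wz": 0,"jaw": -1},{"x": 0,"y": -8,"z": 0,"wx": 0,"wy": 0,"wz": 0,"jaw": -1}])

```text
time: 8.42
tool_pos: [0.6105, -0.0727, 0.189]
ee_rot: [3.141, -0.0, 3.053]
contact_force: [0.0, 0.7, -1.7]
gripper_width: 0.0149
```

```bash
python3 -c "
from h import *
to(W(-.010,-.135,.189),[np.pi,0,np.radians(175)])
snap('wrist','w5')"
```

```text
t 8.42 pos [ 0.6105 -0.0727  0.189 ] rpy [ 3.1412e+00 -2.0000e-04  3.0535e+00] w 0.0149 F [ 0.01  0.74 -1.68]
shift mm [  0.  -83.8  -0.1] norm 83.8
turn [ 0.0004 -0.0002 -0.0008]
```

View pics/w5.png

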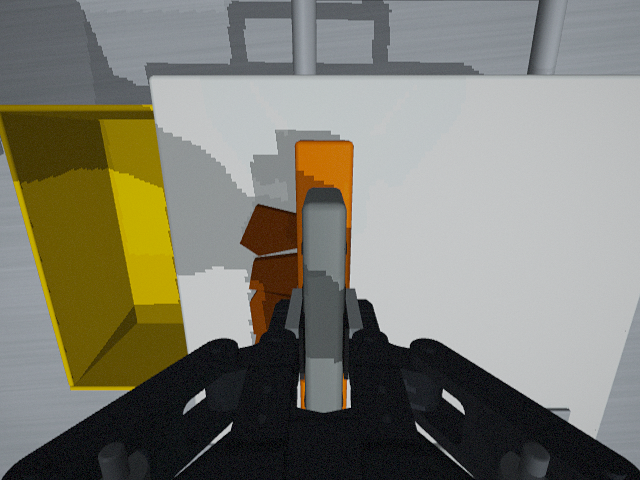

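Request:
servo_tool(motion=[{"x": 0,"y": -8,"z": 0,"wx": 0,"wy": 0,"wz": 0,"jaw": -1},{"x": 0,"y": -8,"z": 0,"wx": 0,"wy": 0,"wz": 0,"jaw": -1},{"x": 0,"y": -8,"z": 0,"wx": 0,"wy": 0,"wz": 0,"jaw": -1},{"x": 0,"y": -8,"z": 0,"wx": 0,"wy": 0,"wz": 0,"jaw": -1},{"x": 0,"y": -8,"z": 0,"wx": 0,"wy": 0,"wz": 0,"jaw": -1},{"x": 0,"y": -8,"z": 0,"wx": 0,"wy": 0,"wz": 0,"jaw": -1}])

```text
time: 8.97
tool_pos: [0.6055, -0.1264, 0.189]
ee_rot: [-3.142, -0.0, 3.052]
contact_force: [-0.4, 1.8, -1.2]
gripper_width: 0.0151
```

```bash
python3 -c "
from h import *
to(W(-.010,-.135,.189),[np.pi,0,np.radians(175)])
snap('wrist','w6')"
```

```text
t 8.97 pos [ 0.6055 -0.1264  0.189 ] rpy [-3.1415e+00 -3.0000e-04  3.0524e+00] w 0.0151 F [-0.38  1.75 -1.23]
shift mm [ -0.2 -29.9  -0. ] norm 29.9
turn [-0.     -0.0003 -0.0019]
```

View pics/w6.png

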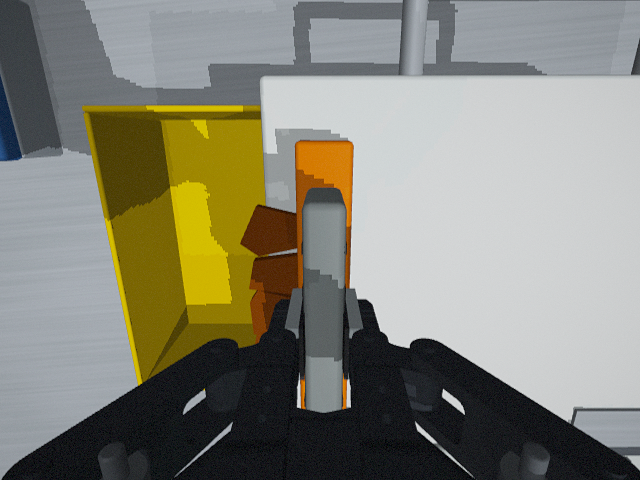

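Request:
servo_tool(motion=[{"x": 0,"y": -7,"z": 0,"wx": 0,"wy": 0,"wz": 0,"jaw": -1},{"x": 0,"y": -7,"z": 0,"wx": 0,"wy": 0,"wz": 0,"jaw": -1},{"x": 0,"y": -7,"z": 0,"wx": 0,"wy": 0,"wz": 0,"jaw": -1},{"x": 0,"y": -7,"z": 0,"wx": 0,"wy": 0,"wz": 0,"jaw": -1},{"x": 0,"y": -5,"z": 0,"wx": 0,"wy": 0,"wz": 0,"jaw": -1},{"x": 0,"y": -2,"z": 0,"wx": 0,"wy": 0,"wz": 0,"jaw": -1}])

```text
time: 9.52
tool_pos: [0.6014, -0.1683, 0.1891]
ee_rot: [-3.14, -0.0, 3.049]
contact_force: [0.2, -0.2, -0.7]
gripper_width: 0.015
```

```bash
python3 -c "
from h import *
to(W(-.010,-.135,.189),[np.pi,0,np.radians(175)])
snap('wrist','w7');f=snap('top','t7'); b=cv2.resize(f['image'],None,fx=3,fy=3); cv2.imwrite('pics/t7z.png',b[450:1000,700:1400,::-1])"
```

```text
t 9.52 pos [ 0.6014 -0.1683  0.1891] rpy [-3.1395e+00 -3.0000e-04  3.0493e+00] w 0.015 F [ 0.25 -0.15 -0.75]
shift mm [-0.6 12.2  0.1] norm 12.2
turn [-0.0021 -0.0003 -0.0051]
```

View pics/w7.png

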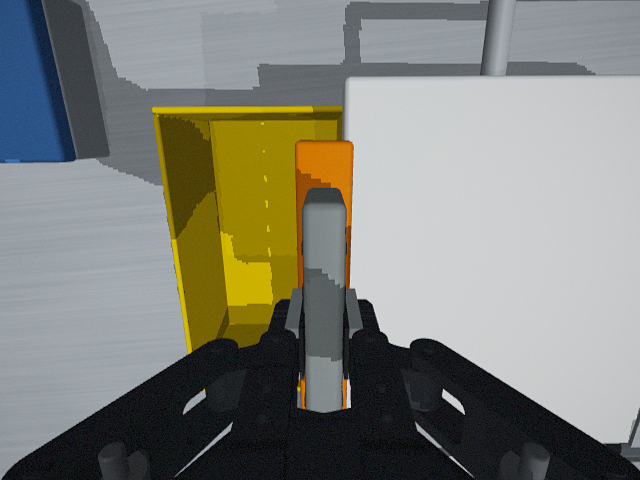

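View pics/t7z.png

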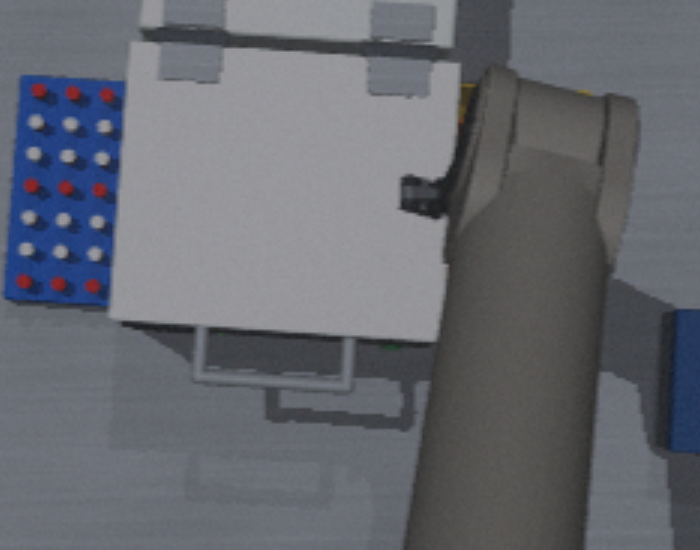

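Request:
servo_tool(motion=[{"x": 0,"y": 0,"z": -12,"wx": 0,"wy": 0,"wz": 0,"jaw": -1},{"x": 0,"y": 0,"z": -25,"wx": 0,"wy": 0,"wz": 0,"jaw": -1},{"x": 0,"y": 15,"z": -20,"wx": 0,"wy": 0,"wz": 0,"jaw": -1},{"x": 0,"y": 30,"z": -8,"wx": 0,"wy": 0,"wz": 0,"jaw": -1},{"x": 0,"y": 38,"z": 0,"wx": 0,"wy": 0,"wz": 0,"jaw": -1},{"x": 0,"y": 38,"z": 0,"wx": 0,"wy": 0,"wz": 0,"jaw": -1},{"x": 0,"y": 38,"z": 0,"wx": 0,"wy": 0,"wz": 0,"jaw": -1},{"x": 0,"y": 38,"z": 0,"wx": 0,"wy": 0,"wz": 0,"jaw": -1}])

```text
time: 10.28
tool_pos: [0.621, 0.0253, 0.264]
ee_rot: [-3.136, 0.005, 3.032]
contact_force: [0.1, 0.4, -1.4]
gripper_width: 0.0152
```

```bash
python3 -c "
from h import *
to(W(-.010,.1,.25),[np.pi,0,np.radians(175)])
f=snap('top','t8'); b=cv2.resize(f['image'],None,fx=4,fy=4); cv2.imwrite('pics/t8z.png',b[640:1100,1200:1800,::-1])
to(W(-.010,.1,.25),[np.pi,0,np.radians(175)])"
```

```text
t 10.28 pos [0.621  0.0253 0.264 ] rpy [-3.1365  0.0048  3.0323] w 0.0152 F [ 0.14  0.38 -1.44]
shift mm [ 3.2 52.6 13.7] norm 54.4
turn [-0.0052  0.0048 -0.022 ]
t 10.33 pos [0.6217 0.0374 0.264 ] rpy [3.1397 0.0049 3.0442] w 0.0154 F [ 1.21  9.73 -1.63]
shift mm [ 2.1 40.4 14.1] norm 42.8
turn [ 0.0019  0.0049 -0.0101]
```

View pics/t8z.png

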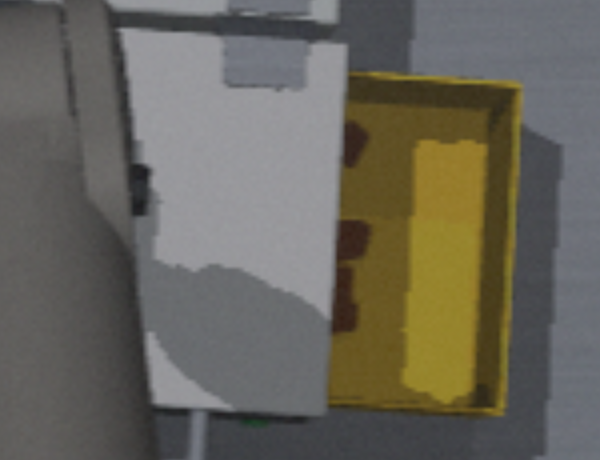

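Request:
servo_tool(motion=[{"x": 5,"y": 30,"z": 0,"wx": 0,"wy": 0,"wz": -0.03,"jaw": -1},{"x": 10,"y": 36,"z": 0,"wx": 0,"wy": 0,"wz": -0.04,"jaw": -1},{"x": 12,"y": 36,"z": 0,"wx": 0,"wy": 0,"wz": -0.04,"jaw": -1},{"x": 14,"y": 36,"z": 0,"wx": 0,"wy": 0,"wz": -0.04,"jaw": -1},{"x": 16,"y": 36,"z": 0,"wx": 0,"wy": 0,"wz": -0.03,"jaw": -1},{"x": 18,"y": 36,"z": 0,"wx": 0,"wy": 0,"wz": -0.03,"jaw": -1},{"x": 18,"y": 32,"z": 0,"wx": 0,"wy": 0,"wz": 0,"jaw": -1},{"x": 15,"y": 28,"z": 0,"wx": 0,"wy": 0,"wz": 0,"jaw": -1},{"x": 8,"y": 15,"z": 0,"wx": 0,"wy": 0,"wz": 0,"jaw": -1},{"x": 0,"y": 5,"z": 0,"wx": 0,"wy": 0,"wz": 0,"jaw": -1},{"x": 0,"y": 0,"z": 0,"wx": 0,"wy": 0,"wz": 0,"jaw": -1}])

```text
time: 11.25
tool_pos: [0.4873, 0.3401, 0.2738]
ee_rot: [3.135, 0.015, -3.0]
contact_force: [0.6, 0.2, -2.0]
gripper_width: 0.0152
```

```bash
python3 -c "
from h import *
to([.524,.384,.1],[np.pi,0,np.radians(188)])"
```

```text
t 11.25 pos [0.4873 0.3401 0.2738] rpy [ 3.1351  0.0152 -2.9998] w 0.0152 F [ 0.59  0.17 -2.05]
shift mm [-39.9  37.1 174.7] norm 183.0
turn [0.0065 0.0152 0.0022]
```

Request:
servo_tool(motion=[{"x": -10,"y": 8,"z": 10,"wx": 0.006,"wy": 0.015,"wz": 0,"jaw": -1},{"x": -14,"y": 14,"z": 25,"wx": 0,"wy": 0,"wz": 0,"jaw": -1},{"x": -12,"y": 10,"z": 35,"wx": 0,"wy": 0,"wz": 0,"jaw": -1},{"x": 0,"y": 0,"z": 35,"wx": 0,"wy": 0,"wz": 0,"jaw": -1},{"x": 0,"y": 0,"z": 25,"wx": 0,"wy": 0,"wz": 0,"jaw": -1},{"x": 0,"y": 0,"z": 12,"wx": 0,"wy": 0,"wz": 0,"jaw": -1},{"x": 0,"y": 0,"z": 0,"wx": 0,"wy": 0,"wz": 0,"jaw": -1}])

```text
time: 11.83
tool_pos: [0.533, 0.37, 0.1333]
ee_rot: [-3.141, 0.013, -3.011]
contact_force: [0.1, -0.2, -0.5]
gripper_width: 0.0151
```

```bash
python3 -c "
from h import *
to([.524,.384,.06],[np.pi,0,np.radians(188)])"
```

```text
t 11.83 pos [0.533  0.37   0.1333] rpy [-3.1411  0.0133 -3.0113] w 0.0151 F [ 0.1  -0.16 -0.52]
shift mm [ 8.1 15.1 73.2] norm 75.2
turn [-0.0005  0.0133 -0.0094]
```

Request:
servo_tool(motion=[{"x": 3,"y": 6,"z": 15,"wx": 0,"wy": 0.013,"wz": 0,"jaw": -1},{"x": 3,"y": 7,"z": 20,"wx": 0,"wy": 0,"wz": 0,"jaw": -1},{"x": 2,"y": 2,"z": 20,"wx": 0,"wy": 0,"wz": 0,"jaw": -1},{"x": 0,"y": 0,"z": 8,"wx": 0,"wy": 0,"wz": 0,"jaw": -1},{"x": 0,"y": 0,"z": 3,"wx": 0,"wy": 0,"wz": 0,"jaw": -1},{"x": 0,"y": 0,"z": 0,"wx": 0,"wy": 0,"wz": 0,"jaw": -1}])

```text
time: 12.33
tool_pos: [0.5334, 0.3796, 0.0741]
ee_rot: [3.141, 0.011, -3.022]
contact_force: [-0.8, -0.2, -1.5]
gripper_width: 0.0152
```

```bash
python3 -c "
from h import *
to([.524,.384,.0525],[np.pi,0,np.radians(188)])"
```

```text
t 12.33 pos [0.5334 0.3796 0.0741] rpy [ 3.141   0.0112 -3.0216] w 0.0152 F [-0.78 -0.17 -1.51]
shift mm [ 9.   5.5 21.5] norm 24.0
turn [ 0.0005  0.0112 -0.0196]
```

Request:
servo_tool(motion=[{"x": 5,"y": 3,"z": 4,"wx": 0,"wy": 0.015,"wz": -0.02,"jaw": -1},{"x": 3,"y": 2,"z": 8,"wx": 0,"wy": 0,"wz": 0,"jaw": -1},{"x": 0,"y": 0,"z": 5,"wx": 0,"wy": 0,"wz": 0,"jaw": -1},{"x": 0,"y": 0,"z": 1,"wx": 0,"wy": 0,"wz": 0,"jaw": -1},{"x": 0,"y": 0,"z": 0,"wx": 0,"wy": 0,"wz": 0,"jaw": -1}])

```text
time: 12.75
tool_pos: [0.5276, 0.3845, 0.0598]
ee_rot: [3.138, 0.002, -3.001]
contact_force: [-0.6, -0.2, -1.8]
gripper_width: 0.0151
```

```bash
python3 -c "
from h import *
to([.524,.384,.0525],[np.pi,0,np.radians(188)])"
```

```text
t 12.75 pos [0.5276 0.3845 0.0598] rpy [ 3.1376e+00  1.5000e-03 -3.0013e+00] w 0.0151 F [-0.62 -0.23 -1.76]
shift mm [ 3.6 -0.   7.3] norm 8.2
turn [0.004  0.0015 0.0007]
```

Request:
servo_tool(motion=[{"x": 1,"y": 0,"z": 3,"wx": 0.004,"wy": 0,"wz": 0,"jaw": -1},{"x": 0,"y": 0,"z": 3,"wx": 0,"wy": 0,"wz": 0,"jaw": -1},{"x": 0,"y": 0,"z": 1.5,"wx": 0,"wy": 0,"wz": 0,"jaw": -1},{"x": 0,"y": 0,"z": 1,"wx": 0,"wy": 0,"wz": 0,"jaw": -1}])

```text
time: 13.08
tool_pos: [0.5268, 0.3847, 0.0518]
ee_rot: [-3.141, 0.002, -3.001]
contact_force: [-4.8, -3.0, 13.5]
gripper_width: 0.015
```

```bash
python3 -c "
from h import *
to([.524,.384,.0525],[np.pi,0,np.radians(188)])"
```

```text
t 13.08 pos [0.5268 0.3847 0.0518] rpy [-3.1415e+00  2.3000e-03 -3.0012e+00] w 0.015 F [-4.76 -3.   13.52]
shift mm [ 2.9 -0.3 -0.7] norm 3.0
turn [-0.0001  0.0023  0.0008]
```

Contact made; release slowly and rise.

Request:
servo_tool(motion=[{"x": 0,"y": 0,"z": -0.5,"wx": 0,"wy": 0,"wz": 0,"jaw": -1},{"x": 0,"y": 0,"z": 0,"wx": 0,"wy": 0,"wz": 0,"jaw": -0.4},{"x": 0,"y": 0,"z": 0,"wx": 0,"wy": 0,"wz": 0,"jaw": 0.2},{"x": 0,"y": 0,"z": 0,"wx": 0,"wy": 0,"wz": 0,"jaw": 1},{"x": 0,"y": 0,"z": 0,"wx": 0,"wy": 0,"wz": 0,"jaw": 1},{"x": 0,"y": 0,"z": 0,"wx": 0,"wy": 0,"wz": 0,"jaw": 1},{"x": 0,"y": 0,"z": -5,"wx": 0,"wy": 0,"wz": 0,"jaw": 1},{"x": 0,"y": 0,"z": -20,"wx": 0,"wy": 0,"wz": 0,"jaw": 1},{"x": 0,"y": 0,"z": -35,"wx": 0,"wy": 0,"wz": 0,"jaw": 1},{"x": 0,"y": 0,"z": -40,"wx": 0,"wy": 0,"wz": 0,"jaw": 1},{"x": 0,"y": 0,"z": -30,"wx": 0,"wy": 0,"wz": 0,"jaw": 1},{"x": 0,"y": 0,"z": -10,"wx": 0,"wy": 0,"wz": 0,"jaw": 1}])

```text
time: 14.08
tool_pos: [0.5248, 0.3832, 0.1953]
ee_rot: [-3.137, -0.004, -3.001]
contact_force: [1.0, 0.1, 0.8]
gripper_width: 0.0852
```

```bash
python3 -c "
from h import *
to(W(-.155,0,.21),[np.pi,0,np.radians(85)])
to(W(-.155,0,.21),[np.pi,0,np.radians(265)])
print(sense()['q'])
snap('wrist','w9');f=snap('side','s9'); b=cv2.resize(f['image'],None,fx=3,fy=3); cv2.imwrite('pics/s9z.png',b[900:1300,500:1200,::-1])"
```

```text
t 14.08 pos [0.5248 0.3832 0.1953] rpy [-3.1373 -0.0043 -3.0011] w 0.0852 F [0.96 0.09 0.76]
shift mm [ 108.9 -380.8  -12.6] norm 396.3
turn [-7.0000e-03  8.0000e-04  1.7985e+00]
t 14.08 pos [0.5248 0.3832 0.1953] rpy [-3.1373 -0.0043 -3.0011] w 0.0852 F [0.96 0.09 0.76]
shift mm [ 108.9 -380.8  -12.6] norm 396.3
turn [-8.000e-04 -6.500e-03 -1.343e+00]
[-0.70606093  0.48586391 -0.02915171  1.66136422  0.01759374  1.0005885
  0.96986297]
```

View pics/w9.png

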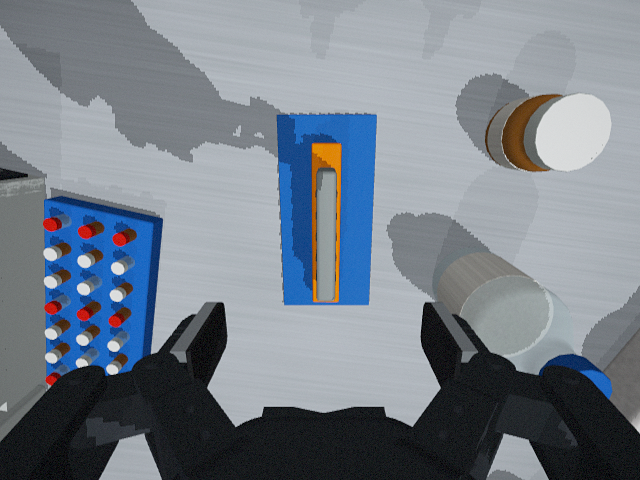

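View pics/s9z.png

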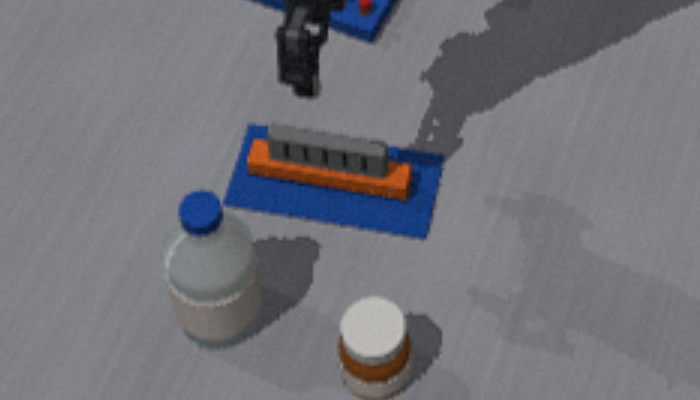

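Request:
servo_tool(motion=[{"x": 0,"y": 0,"z": -3,"wx": 0,"wy": 0,"wz": 0.12,"jaw": 1},{"x": 0,"y": 0,"z": -3,"wx": 0,"wy": 0,"wz": 0.12,"jaw": 1},{"x": 0,"y": 0,"z": -3,"wx": 0,"wy": 0,"wz": 0.12,"jaw": 1},{"x": 0,"y": 0,"z": -3,"wx": 0,"wy": 0,"wz": 0.12,"jaw": 1},{"x": 0,"y": 0,"z": -3,"wx": 0,"wy": 0,"wz": 0.12,"jaw": 1},{"x": 0,"y": 0,"z": -3,"wx": 0,"wy": 0,"wz": 0.12,"jaw": 1},{"x": 0,"y": 0,"z": -3,"wx": 0,"wy": 0,"wz": 0.12,"jaw": 1},{"x": 0,"y": 0,"z": -3,"wx": 0,"wy": 0,"wz": 0.12,"jaw": 1},{"x": 0,"y": 0,"z": -3,"wx": 0,"wy": 0,"wz": 0.12,"jaw": 1},{"x": 0,"y": 0,"z": 0,"wx": 0,"wy": 0,"wz": 0.12,"jaw": 1},{"x": 0,"y": 0,"z": 0,"wx": 0,"wy": 0,"wz": 0.12,"jaw": 1},{"x": 0,"y": 0,"z": 0,"wx": 0,"wy": 0,"wz": 0.12,"jaw": 1},{"x": 0,"y": 0,"z": 0,"wx": 0,"wy": 0,"wz": 0.12,"jaw": 1},{"x": 0,"y": 0,"z": 0,"wx": 0,"wy": 0,"wz": 0.12,"jaw": 1},{"x": 0,"y": 0,"z": 0,"wx": 0,"wy": 0,"wz": 0.1,"jaw": 1},{"x": 0,"y": 0,"z": 0,"wx": 0,"wy": 0,"wz": 0,"jaw": 1}])

```text
time: 15.52
tool_pos: [0.5124, 0.3722, 0.1906]
ee_rot: [-3.112, 0.043, 1.427]
contact_force: [0.1, -0.3, -0.5]
gripper_width: 0.0855
```

```bash
python3 -c "
from h import *
to(W(-.155,0,.22),[np.pi,0,np.radians(85)])"
```

```text
t 15.52 pos [0.5124 0.3722 0.1906] rpy [-3.1117  0.0432  1.4272] w 0.0855 F [ 0.08 -0.31 -0.48]
shift mm [-384.3   12.6  -13.2] norm 384.7
turn [-0.0311  0.0423 -0.057 ]
```

Request:
servo_tool(motion=[{"x": -10,"y": 0,"z": -10,"wx": -0.015,"wy": 0.02,"wz": -0.03,"jaw": 1},{"x": -25,"y": 0,"z": -15,"wx": -0.015,"wy": 0.02,"wz": -0.025,"jaw": 1},{"x": -35,"y": 1,"z": -10,"wx": 0,"wy": 0,"wz": 0,"jaw": 1},{"x": -35,"y": 1,"z": 0,"wx": 0,"wy": 0,"wz": 0,"jaw": 1},{"x": -35,"y": 1,"z": 0,"wx": 0,"wy": 0,"wz": 0,"jaw": 1},{"x": -35,"y": 1,"z": 0,"wx": 0,"wy": 0,"wz": 0,"jaw": 1},{"x": -35,"y": 0,"z": 0,"wx": 0,"wy": 0,"wz": 0,"jaw": 1},{"x": -35,"y": 0,"z": 0,"wx": 0,"wy": 0,"wz": 0,"jaw": 1},{"x": -35,"y": 0,"z": 0,"wx": 0,"wy": 0,"wz": 0,"jaw": 1},{"x": -25,"y": 0,"z": 0,"wx": 0,"wy": 0,"wz": 0,"jaw": 0.5},{"x": -10,"y": 0,"z": 0,"wx": 0,"wy": 0,"wz": 0,"jaw": 0},{"x": 0,"y": 0,"z": 0,"wx": 0,"wy": 0,"wz": 0,"jaw": -0.2},{"x": 0,"y": 0,"z": 0,"wx": 0,"wy": 0,"wz": 0,"jaw": -0.2}])

```text
time: 16.6
tool_pos: [0.4841, 0.043, 0.2146]
ee_rot: [-3.124, 0.017, 1.533]
contact_force: [0.6, 0.0, 0.6]
gripper_width: 0.0389
```

```bash
python3 -c "
from h import *
to(W(-.155,0,.20),[np.pi,0,np.radians(85)])
snap('wrist','w10')"
```

```text
t 16.6 pos [0.4841 0.043  0.2146] rpy [-3.1243  0.0172  1.5333] w 0.0389 F [0.59 0.05 0.61]
shift mm [-52.3 -11.4  15.7] norm 55.8
turn [-0.0169  0.0176  0.0496]
```

View pics/w10.png

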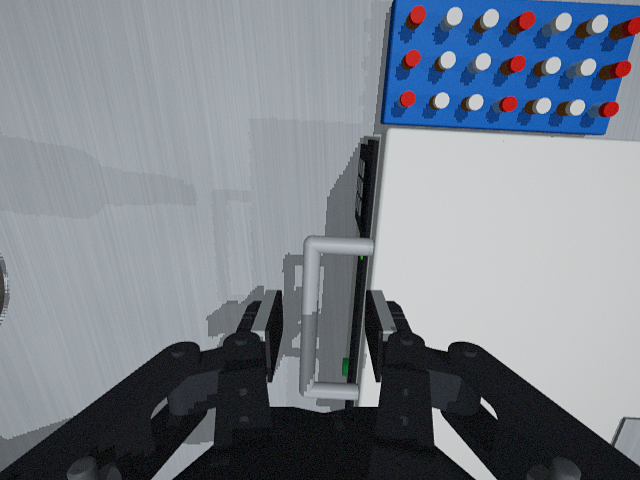

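```bash
python3 -c "
from h import *
f=load('w10')
for uv in ((312,243),(310,300),(305,360),(304,390)):
  p=onz(f,*uv,.131); print(p, (p-C)@ex,(p-C)@ey)
g=f['image'].mean(2).round(); print(g[270,295:335],g[350,290:330])
to(W(-.155,0,.20),[np.pi,0,np.radians(85)])"
```

```text
[0.47441379 0.05127777 0.131     ] -0.15625281931878393 0.06048962045117161
[0.47095181 0.00931948 0.131     ] -0.1560447206446666 0.01838926776166972
[ 0.46466637 -0.04057944  0.131     ] -0.15795726190640852 -0.031867586367737025
[ 0.46235577 -0.06816419  0.131     ] -0.15785489544497877 -0.059548747385995235
[165. 163. 158. 162. 160. 156. 159. 140.  99. 123. 141. 151. 161. 169.
 178. 176. 170. 170. 166. 166. 161. 156. 153. 133. 117. 134. 160. 156.
 161. 103. 102. 103. 107. 105. 110. 106. 108. 107. 109. 107.] [104. 105. 104. 107. 105. 103. 107. 101. 108. 105.  84.  92. 103. 109.
 115. 122. 125. 123. 116. 116. 110. 101. 107. 102.  91.  80.  92. 104.
 104. 107. 107. 104. 104. 105. 101. 104. 107. 107. 104. 105.]
t 16.65 pos [0.484  0.0433 0.2145] rpy [-3.1241  0.0174  1.5337] w 0.0344 F [-1.37 -0.51  0.1 ]
shift mm [-52.6 -11.4  15.6] norm 56.0
turn [-0.0171  0.0178  0.0501]
```

Request:
servo_tool(motion=[{"x": -12,"y": -3,"z": 0,"wx": -0.017,"wy": 0.018,"wz": 0.025,"jaw": -0.3},{"x": -18,"y": -4,"z": 0,"wx": 0,"wy": 0,"wz": 0.025,"jaw": -0.3},{"x": -15,"y": -3,"z": 0,"wx": 0,"wy": 0,"wz": 0,"jaw": -0.3},{"x": -4,"y": 0,"z": 0,"wx": 0,"wy": 0,"wz": 0,"jaw": -0.3},{"x": 0,"y": 0,"z": 0,"wx": 0,"wy": 0,"wz": 0,"jaw": -0.3},{"x": 0,"y": 0,"z": 0,"wx": 0,"wy": 0,"wz": 0,"jaw": -0.3}])

```text
time: 17.15
tool_pos: [0.4693, -0.0046, 0.2134]
ee_rot: [-3.141, -0.002, 1.488]
contact_force: [-0.1, 0.8, 0.3]
gripper_width: 0.0298
```

```bash
python3 -c "
from h import *
to(W(-.1555,0,.16),[np.pi,0,np.radians(85)])"
```

```text
t 17.15 pos [ 0.4693 -0.0046  0.2134] rpy [-3.1411e+00 -1.5000e-03  1.4880e+00] w 0.0298 F [-0.1   0.82  0.28]
shift mm [-4.5  0.9 53.4] norm 53.6
turn [-0.0005 -0.0015  0.0045]
```

Request:
servo_tool(motion=[{"x": -2,"y": 0.5,"z": 10,"wx": 0,"wy": 0,"wz": 0.004,"jaw": -0.3},{"x": -2,"y": 0.5,"z": 15,"wx": 0,"wy": 0,"wz": 0,"jaw": -0.3},{"x": 0,"y": 0,"z": 15,"wx": 0,"wy": 0,"wz": 0,"jaw": -0.3},{"x": 0,"y": 0,"z": 8,"wx": 0,"wy": 0,"wz": 0,"jaw": -0.3},{"x": 0,"y": 0,"z": 1,"wx": 0,"wy": 0,"wz": 0,"jaw": -0.3},{"x": 0,"y": 0,"z": 0,"wx": 0,"wy": 0,"wz": 0,"jaw": -0.3}])

```text
time: 17.65
tool_pos: [0.4716, -0.0054, 0.1606]
ee_rot: [3.141, -0.002, 1.489]
contact_force: [0.3, 0.2, 0.7]
gripper_width: 0.0302
```

```bash
python3 -c "
from h import *
to(W(-.1555,0,.124),[np.pi,0,np.radians(85)])
snap('wrist','w11')"
```

```text
t 17.65 pos [ 0.4716 -0.0054  0.1606] rpy [ 3.1406e+00 -2.3000e-03  1.4886e+00] w 0.0302 F [0.33 0.17 0.66]
shift mm [-3.9 -1.4 36.6] norm 36.8
turn [ 0.001  -0.0023  0.0051]
```

View pics/w11.png

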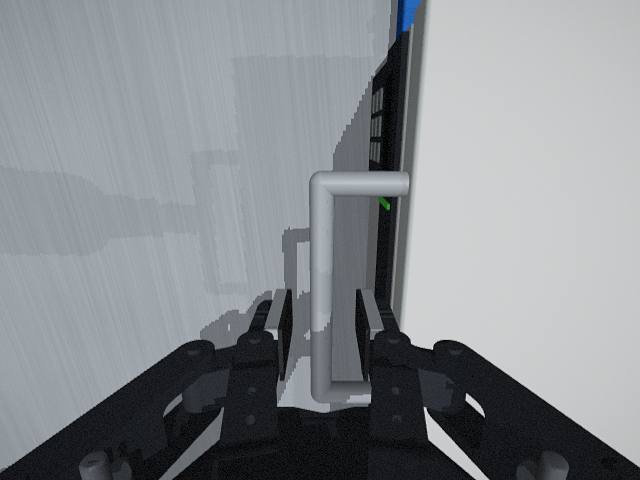

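Request:
servo_tool(motion=[{"x": 0,"y": -0.5,"z": 10,"wx": 0,"wy": 0,"wz": 0.005,"jaw": -0.3},{"x": 0,"y": -0.5,"z": 13,"wx": 0,"wy": 0,"wz": 0,"jaw": -0.3},{"x": 0,"y": 0,"z": 10,"wx": 0,"wy": 0,"wz": 0,"jaw": -0.3},{"x": 0,"y": 0,"z": 2,"wx": 0,"wy": 0,"wz": 0,"jaw": -0.3},{"x": 0,"y": 0,"z": 0,"wx": 0,"wy": 0,"wz": 0,"jaw": -0.3},{"x": 0,"y": 0,"z": 0,"wx": 0,"wy": 0,"wz": 0,"jaw": -0.3}])

```text
time: 18.2
tool_pos: [0.4727, -0.0043, 0.1248]
ee_rot: [3.136, -0.004, 1.484]
contact_force: [0.5, -0.7, -0.4]
gripper_width: 0.0297
```

```bash
python3 -c "
from h import *
to(W(-.1555,0,.124),[np.pi,0,np.radians(85)])"
```

```text
t 18.2 pos [ 0.4727 -0.0043  0.1248] rpy [ 3.1362 -0.004   1.4838] w 0.0297 F [ 0.51 -0.72 -0.45]
shift mm [-5.  -2.4  0.8] norm 5.6
turn [ 0.0054 -0.004   0.0003]
```

Request:
servo_tool(motion=[{"x": 0,"y": -1.5,"z": 0,"wx": 0.005,"wy": -0.004,"wz": 0,"jaw": -0.5},{"x": 0,"y": -0.5,"z": 0,"wx": 0,"wy": 0,"wz": 0,"jaw": -0.7},{"x": 0,"y": 0,"z": 0,"wx": 0,"wy": 0,"wz": 0,"jaw": -1},{"x": 0,"y": 0,"z": 0,"wx": 0,"wy": 0,"wz": 0,"jaw": -1},{"x": 0,"y": 0,"z": 0,"wx": 0,"wy": 0,"wz": 0,"jaw": -1},{"x": 0,"y": 0,"z": 0,"wx": 0,"wy": 0,"wz": 0,"jaw": -1}])

```text
time: 18.7
tool_pos: [0.4705, -0.0041, 0.126]
ee_rot: [3.141, -0.0, 1.484]
contact_force: [-0.2, -0.6, -1.3]
gripper_width: 0.01
```

```bash
python3 -c "
from h import *
to(W(-.1555,0,.124),[np.pi,0,np.radians(85)])
snap('wrist','w12')
f=snap('top','t12'); b=cv2.resize(f['image'],None,fx=5,fy=5,interpolation=cv2.INTER_CUBIC); cv2.imwrite('pics/t12z.png',b[840:1340,1750:2250,::-1])
f=snap('side','s12'); b=cv2.resize(f['image'],None,fx=5,fy=5,interpolation=cv2.INTER_CUBIC); cv2.imwrite('pics/s12z.png',b[850:1300,1300:1900,::-1])
"
```

```text
t 18.7 pos [ 0.4705 -0.0041  0.126 ] rpy [ 3.1410e+00 -3.0000e-04  1.4836e+00] w 0.01 F [-0.18 -0.59 -1.28]
shift mm [-5.  -0.2  2. ] norm 5.3
turn [ 0.0006 -0.0003  0.    ]
```

View pics/t12z.png

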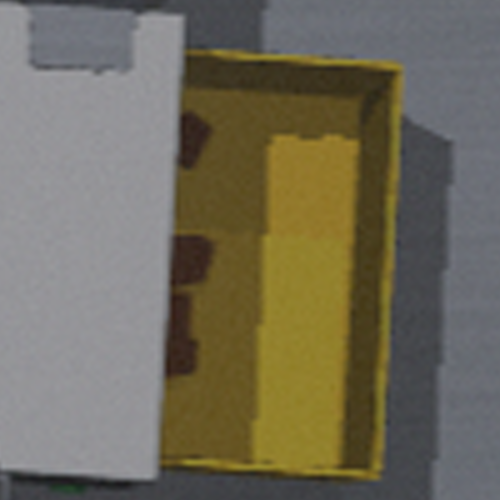

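View pics/w12.png

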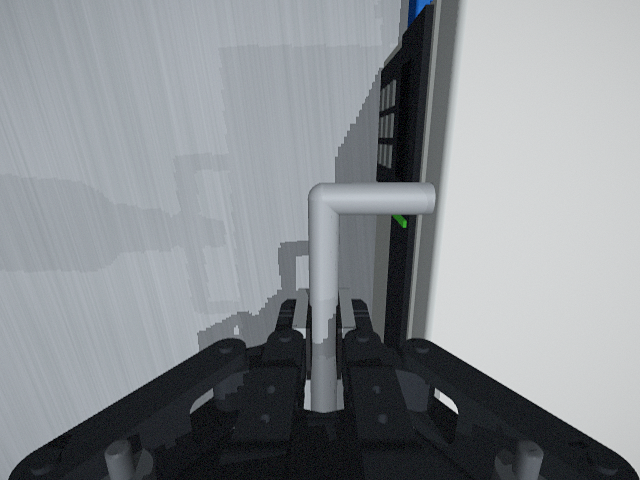

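View pics/s12z.png

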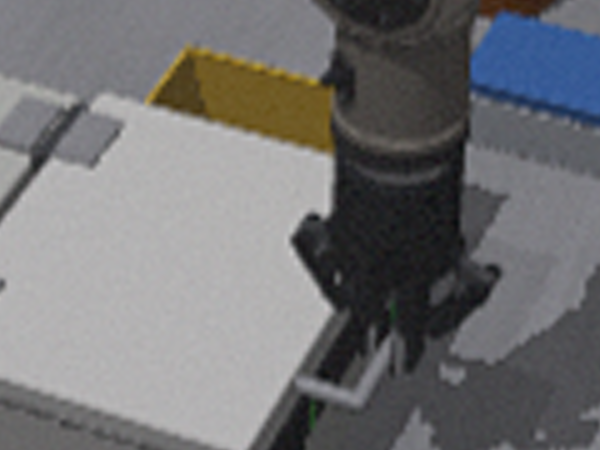

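Add to h.py:
```python
P0=np.array([.4705,-.0041,.126])
def th(goal):
    s=sense(); d=s['tool_pos']-P0; a=np.arctan2(d[2],.27-d@ex); r=np.hypot(d[2],.27-d@ex)
    print('theta',a.round(4),'r',r.round(4),'lat',(d@ey).round(4),'dth q',s['dq'].round(3))
    to(P0+.27*((1-np.cos(goal))*ex+np.array([0,0,np.sin(goal)])),[np.pi,0,np.radians(85)])
```

```text
(no output)
```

Request:
servo_tool(motion=[{"x": 0,"y": 0,"z": -2,"wx": 0,"wy": 0,"wz": 0,"jaw": -1},{"x": 0,"y": 0,"z": -4,"wx": 0,"wy": 0,"wz": 0,"jaw": -1},{"x": 0,"y": 0.5,"z": -6,"wx": 0,"wy": 0,"wz": 0,"jaw": -1},{"x": 0,"y": 0.7,"z": -6,"wx": 0,"wy": 0,"wz": 0,"jaw": -1},{"x": 0,"y": 1,"z": -6,"wx": 0,"wy": 0,"wz": 0,"jaw": -1},{"x": 0,"y": 0,"z": 0,"wx": 0,"wy": 0,"wz": 0,"jaw": -1}])

```text
time: 19.35
tool_pos: [0.4716, -0.0042, 0.1518]
ee_rot: [-3.139, 0.0, 1.484]
contact_force: [0.8, -0.6, -3.9]
gripper_width: 0.01
```

```bash
python3 -c "
from h import *
th(.25); snap('wrist','w13')"
```

```text
theta 0.0958 r 0.2701 lat -0.0 dth q [-0.004  0.001  0.001  0.01  -0.004 -0.016  0.003]
t 19.35 pos [ 0.4716 -0.0042  0.1518] rpy [-3.1387e+00  2.0000e-04  1.4835e+00] w 0.01 F [ 0.84 -0.64 -3.94]
shift mm [  0.    7.2 -41. ] norm 41.6
turn [-0.0029  0.0002 -0.    ]
```

View pics/w13.png

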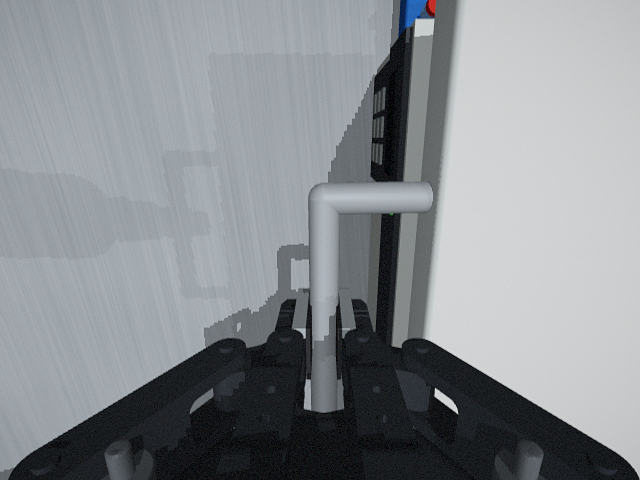

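Request:
servo_tool(motion=[{"x": 0,"y": 0.5,"z": -4,"wx": 0,"wy": 0,"wz": 0,"jaw": -1},{"x": 0,"y": 1,"z": -7,"wx": 0,"wy": 0,"wz": 0,"jaw": -1},{"x": 0,"y": 1.2,"z": -7,"wx": 0,"wy": 0,"wz": 0,"jaw": -1},{"x": 0,"y": 1.4,"z": -7,"wx": 0,"wy": 0,"wz": 0,"jaw": -1},{"x": 0,"y": 1.6,"z": -7,"wx": 0,"wy": 0,"wz": 0,"jaw": -1},{"x": 0,"y": 1.8,"z": -7,"wx": 0,"wy": 0,"wz": 0,"jaw": -1},{"x": 0,"y": 2,"z": -7,"wx": 0,"wy": 0,"wz": 0,"jaw": -1},{"x": 0,"y": 2.2,"z": -7,"wx": 0,"wy": 0,"wz": 0,"jaw": -1},{"x": 0,"y": 1,"z": -3,"wx": 0,"wy": 0,"wz": 0,"jaw": -1}])

```text
time: 20.15
tool_pos: [0.4843, -0.0054, 0.213]
ee_rot: [-3.137, 0.0, 1.483]
contact_force: [-0.7, -0.4, -1.4]
gripper_width: 0.0097
```

```bash
python3 -c "
from h import *
th(.6)"
```

```text
theta 0.3275 r 0.2705 lat -0.0 dth q [-0.011 -0.034  0.013 -0.063  0.032  0.088 -0.023]
t 20.15 pos [ 0.4843 -0.0054  0.213 ] rpy [-3.1366e+00  1.0000e-04  1.4833e+00] w 0.0097 F [-0.65 -0.43 -1.4 ]
shift mm [  0.1  33.  -65.6] norm 73.4
turn [-0.005   0.     -0.0002]
```

Request:
servo_tool(motion=[{"x": 0,"y": 2,"z": -5,"wx": -0.003,"wy": 0,"wz": 0,"jaw": -1},{"x": 0,"y": 2.5,"z": -7,"wx": 0,"wy": 0,"wz": 0,"jaw": -1},{"x": 0,"y": 2.8,"z": -7,"wx": 0,"wy": 0,"wz": 0,"jaw": -1},{"x": 0,"y": 3,"z": -7,"wx": 0,"wy": 0,"wz": 0,"jaw": -1},{"x": 0,"y": 3.3,"z": -7,"wx": 0,"wy": 0,"wz": 0,"jaw": -1},{"x": 0,"y": 3.6,"z": -7,"wx": 0,"wy": 0,"wz": 0,"jaw": -1},{"x": 0,"y": 3.8,"z": -7,"wx": 0,"wy": 0,"wz": 0,"jaw": -1},{"x": 0,"y": 4.2,"z": -7,"wx": 0,"wy": 0,"wz": 0,"jaw": -1},{"x": 0,"y": 4.4,"z": -6,"wx": 0,"wy": 0,"wz": 0,"jaw": -1},{"x": 0,"y": 2,"z": -3,"wx": 0,"wy": 0,"wz": 0,"jaw": -1}])

```text
time: 20.98
tool_pos: [0.5187, -0.0083, 0.2831]
ee_rot: [-3.139, -0.0, 1.483]
contact_force: [-0.9, 0.9, -2.6]
gripper_width: 0.0096
```

```bash
python3 -c "
from h import *
th(.85)
snap('wrist','w14')"
```

```text
theta 0.6167 r 0.2717 lat -0.0 dth q [ 0.011  0.01   0.009 -0.102  0.     0.095  0.008]
t 20.98 pos [ 0.5187 -0.0083  0.2831] rpy [-3.1387e+00 -2.0000e-04  1.4832e+00] w 0.0096 F [-0.87  0.93 -2.6 ]
shift mm [  0.   43.3 -45.8] norm 63.1
turn [-0.0029 -0.0003 -0.0003]
```

View pics/w14.png

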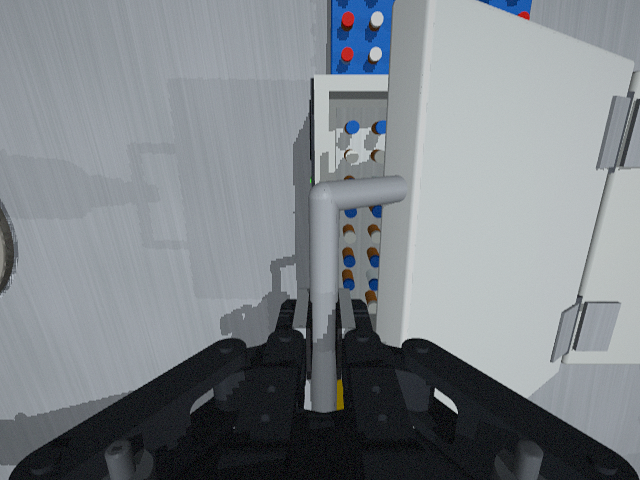

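Request:
servo_tool(motion=[{"x": 0,"y": 3.5,"z": -5,"wx": -0.003,"wy": 0,"wz": 0,"jaw": -1},{"x": 0,"y": 4.8,"z": -6,"wx": 0,"wy": 0,"wz": 0,"jaw": -1},{"x": 0,"y": 5,"z": -6,"wx": 0,"wy": 0,"wz": 0,"jaw": -1},{"x": 0,"y": 5.2,"z": -6,"wx": 0,"wy": 0,"wz": 0,"jaw": -1},{"x": 0,"y": 5.4,"z": -5.8,"wx": 0,"wy": 0,"wz": 0,"jaw": -1},{"x": 0,"y": 5.6,"z": -5.6,"wx": 0,"wy": 0,"wz": 0,"jaw": -1},{"x": 0,"y": 5.8,"z": -5.4,"wx": 0,"wy": 0,"wz": 0,"jaw": -1},{"x": 0,"y": 6,"z": -5.2,"wx": 0,"wy": 0,"wz": 0,"jaw": -1},{"x": 0,"y": 2,"z": -2,"wx": 0,"wy": 0,"wz": 0,"jaw": -1},{"x": 0,"y": 0,"z": 0,"wx": 0,"wy": 0,"wz": 0,"jaw": -1}])

```text
time: 21.87
tool_pos: [0.5663, -0.0125, 0.337]
ee_rot: [-3.141, -0.001, 1.484]
contact_force: [-3.6, 0.7, 2.4]
gripper_width: 0.0095
```

```bash
python3 -c "
from h import *
th(.88)"
```

```text
theta 0.8816 r 0.2733 lat -0.0 dth q [ 0.004  0.005  0.002 -0.02  -0.002  0.008  0.003]
t 21.87 pos [ 0.5663 -0.0125  0.337 ] rpy [-3.1406e+00 -9.0000e-04  1.4835e+00] w 0.0095 F [-3.62  0.66  2.35]
shift mm [0.  1.8 2.9] norm 3.4
turn [-0.001  -0.0009  0.    ]
```

```bash
python3 -c "
from h import *
f=snap('side','s15'); b=cv2.resize(f['image'],None,fx=3,fy=3); cv2.imwrite('pics/s15z.png',b[300:900,500:1200,::-1])
for a in (.8,.88):
  for y in (-.136,.136): print(a,y,(proj(f,W(.115-.23*np.cos(a)+.011*np.sin(a),y,.129+.23*np.sin(a)+.011*np.cos(a)))*3-[500,300]).round(1))
sense()
"
```

```text
0.8 -0.136 [462.8 177.2]
0.8 0.136 [346.1 337.2]
0.88 -0.136 [450.1 164.6]
0.88 0.136 [331.5 323.5]
```

View pics/s15z.png

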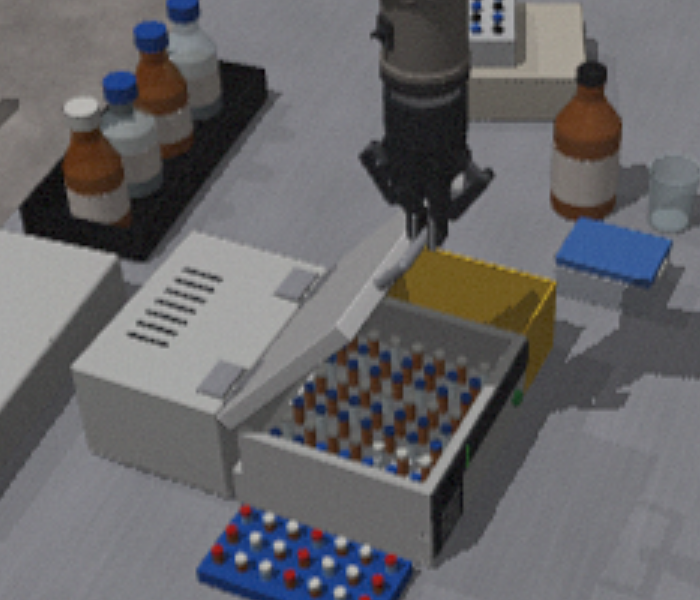

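Request:
servo_tool(motion=[{"x": 0,"y": -3,"z": 2.5,"wx": 0,"wy": 0,"wz": 0,"jaw": -1},{"x": 0,"y": -5.8,"z": 5,"wx": 0,"wy": 0,"wz": 0,"jaw": -1},{"x": 0,"y": -5.6,"z": 5.3,"wx": 0,"wy": 0,"wz": 0,"jaw": -1},{"x": 0,"y": -5.4,"z": 5.5,"wx": 0,"wy": 0,"wz": 0,"jaw": -1},{"x": 0,"y": -5.2,"z": 5.8,"wx": 0,"wy": 0,"wz": 0,"jaw": -1},{"x": 0,"y": -5,"z": 6,"wx": 0,"wy": 0,"wz": 0,"jaw": -1},{"x": 0,"y": -3,"z": 4,"wx": 0,"wy": 0,"wz": 0,"jaw": -1},{"x": 0,"y": 0,"z": 0,"wx": 0,"wy": 0,"wz": 0,"jaw": -1}])

```text
time: 22.58
tool_pos: [0.5307, -0.0094, 0.3001]
ee_rot: [3.135, -0.003, 1.484]
contact_force: [0.7, 0.5, -0.6]
gripper_width: 0.0096
```

```bash
python3 -c "
from h import *
th(.65)"
```

```text
theta 0.6932 r 0.2724 lat -0.0 dth q [-0.003 -0.009 -0.001  0.008  0.003 -0.015 -0.001]
t 22.58 pos [ 0.5307 -0.0094  0.3001] rpy [ 3.1354e+00 -2.6000e-03  1.4839e+00] w 0.0096 F [ 0.71  0.46 -0.59]
shift mm [-0.  -5.5 10.6] norm 12.0
turn [ 0.0062 -0.0026  0.0004]
```

Request:
servo_tool(motion=[{"x": 0,"y": -2.5,"z": 3.5,"wx": 0.005,"wy": -0.003,"wz": 0,"jaw": -1},{"x": 0,"y": -3,"z": 4,"wx": 0,"wy": 0,"wz": 0,"jaw": -1},{"x": 0,"y": -1,"z": 2,"wx": 0,"wy": 0,"wz": 0,"jaw": -1},{"x": 0,"y": 0,"z": 0,"wx": 0,"wy": 0,"wz": 0,"jaw": -1},{"x": 0,"y": 0,"z": 0,"wx": 0,"wy": 0,"wz": 0,"jaw": -1},{"x": 0,"y": 0,"z": 0,"wx": 0,"wy": 0,"wz": 0,"jaw": -1}])

```text
time: 23.08
tool_pos: [0.5226, -0.0086, 0.2892]
ee_rot: [-3.142, 0.0, 1.484]
contact_force: [-3.5, -0.1, 3.9]
gripper_width: 0.0096
```

```bash
python3 -c "
from h import *
th(.65)
f=snap('side','s16'); b=cv2.resize(f['image'],None,fx=3,fy=3); cv2.imwrite('pics/s16z.png',b[300:1200,500:1200,::-1][:600])
for a in (.55,.6,.65,.7):
  for y in (-.136,.136): print(a,y,(proj(f,W(.115-.23*np.cos(a)+.011*np.sin(a),y,.129+.23*np.sin(a)+.011*np.cos(a)))*3-[500,300]).round(1))
snap('wrist','w16'); 
f=snap('top','t16')
th(.65)
"
```

```text
theta 0.6433 r 0.2721 lat 0.0 dth q [-0.001 -0.001  0.    -0.002  0.    -0.     0.   ]
t 23.08 pos [ 0.5226 -0.0086  0.2892] rpy [-3.1415e+00  4.0000e-04  1.4841e+00] w 0.0096 F [-3.55 -0.07  3.92]
shift mm [-0.   2.8 -0.2] norm 2.8
turn [-0.      0.0004  0.0006]
0.55 -0.136 [496.1 219.7]
0.55 0.136 [384.7 382.7]
0.6 -0.136 [490.3 210.9]
0.6 0.136 [377.9 373.4]
0.65 -0.136 [484.1 202.2]
0.65 0.136 [370.6 364.1]
0.7 -0.136 [477.4 193.7]
0.7 0.136 [362.8 355. ]
theta 0.6435 r 0.2721 lat -0.0 dth q [-0.     0.001  0.002 -0.    -0.    -0.001  0.   ]
t 23.23 pos [ 0.5226 -0.0087  0.2893] rpy [-3.1414e+00  4.0000e-04  1.4840e+00] w 0.0098 F [-3.7   1.3   4.47]
shift mm [ 0.   2.8 -0.1] norm 2.8
turn [-0.0002  0.0004  0.0005]
```

View pics/s16z.png

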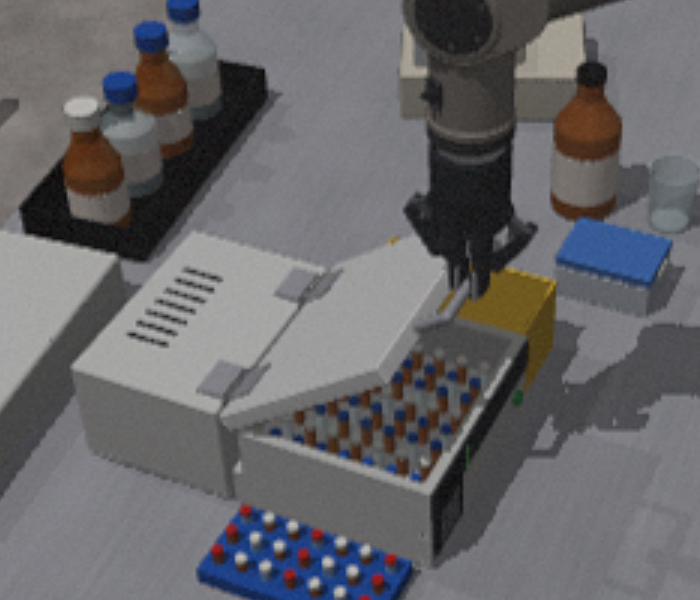

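View pics/t16.png

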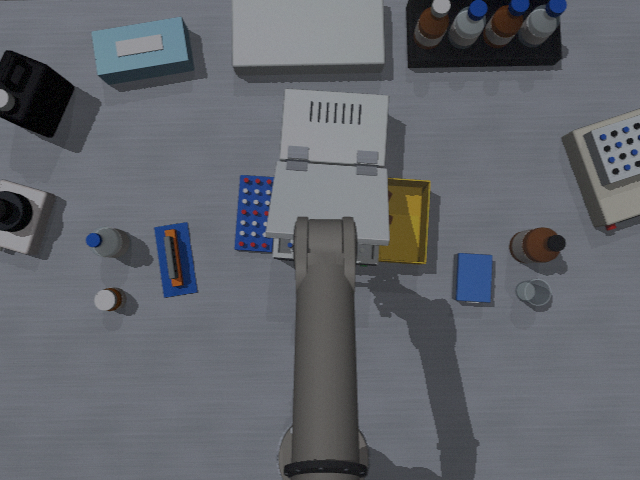

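View pics/w16.png

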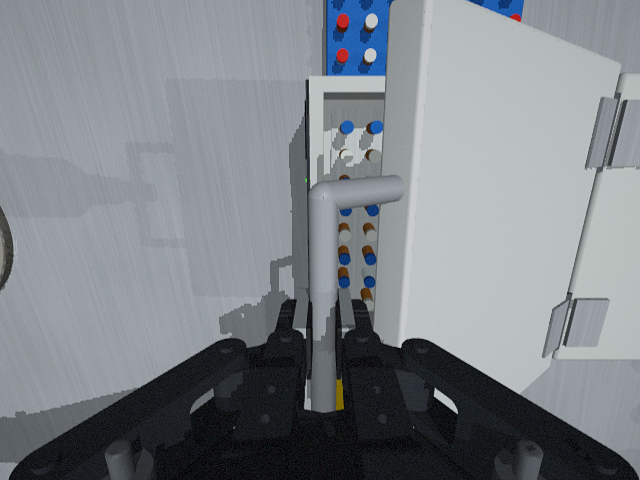

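```bash
python3 -c "
from h import *
f=load('s16'); b=cv2.resize(f['image'][175:255,225:345],None,fx=6,fy=6,interpolation=cv2.INTER_CUBIC)
for a,c in ((.53,(255,0,0)),(.63,(0,255,0)),(.73,(0,0,255))):
  pp=[]
  for x,n in ((-.23,.011),(-.23,-.011)):
    u,v=proj(f,W(.115+x*np.cos(a)+n*np.sin(a),.136,.129-x*np.sin(a)+n*np.cos(a))); pp.append((int((u-225+.5)*6),int((v-175+.5)*6)))
  cv2.line(b,pp[0],pp[1],c,1)
t=load('t16'); z=cv2.resize(t['image'][170:270,370:440],None,fx=4.8,fy=4.8,interpolation=cv2.INTER_CUBIC)
cv2.imwrite('pics/s17z.png',b[...,::-1]); cv2.imwrite('pics/t17z.png',z[...,::-1])
"
```

```text
(no output)
```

View pics/s17z.png

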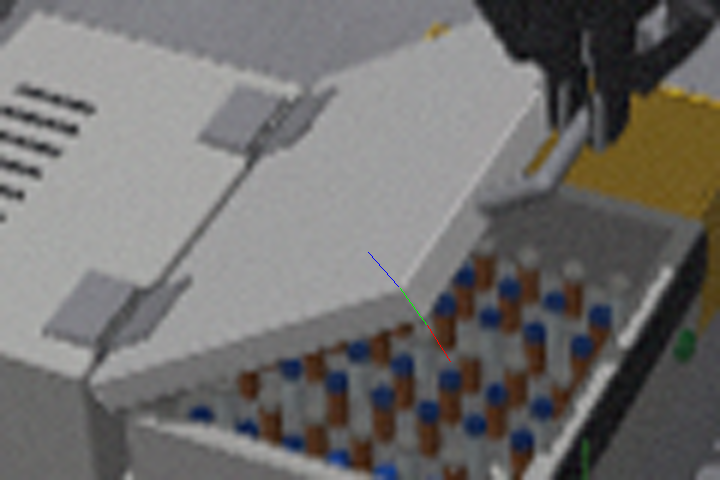

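View pics/t17z.png

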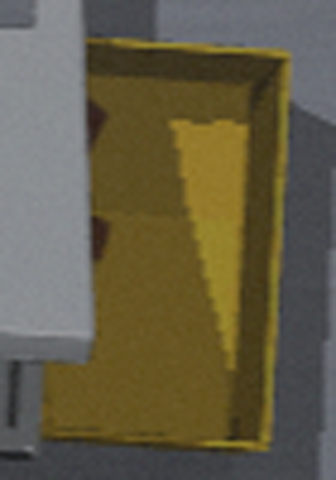

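```bash
python3 -c "
from h import *
th(.65); print(finish_job())"
```

```text
theta 0.6435 r 0.2721 lat -0.0 dth q [-0.     0.001  0.002 -0.    -0.    -0.001  0.   ]
t 23.23 pos [ 0.5226 -0.0087  0.2893] rpy [-3.1414e+00  4.0000e-04  1.4840e+00] w 0.0098 F [-3.7   1.3   4.47]
shift mm [ 0.   2.8 -0.1] norm 2.8
turn [-0.0002  0.0004  0.0005]
the job is handed in; nothing more can be done
None
```

I handed the job in at 23.2 s with the gripper still holding the cover's bar just below the balance point. `finish_job()` reports no verdict, so what follows comes from my own measurements and pictures.

- **Glass:** one sweep with the scraper pushed all four pieces off the cover. The top view after the sweep and before the lift showed them in the bin. The cover's edge partly hid them, and two lay touching, so I read those two as separate pieces. In the last top view the raised cover hid more of the bin, and only two pieces showed.
- **Scraper:** it stands upright near the middle of the mat, about 3 mm from where I aimed. The last top view shows it there.
- **Cover:** I raised it to about 0.88 rad by the arm's position. The side view gave roughly 0.84 or more, so it was past balance and well short of the stop. I then brought it back, and it is at 0.64 rad by the arm's position and about 0.63 rad by its corner in the side view. That is 6 to 7 degrees short of balance. Joint speeds were near zero, and the gripper read a 9.8 mm opening on the 12 mm bar.
- **Disagreement:** the radius from the hinge to the gripper drifted 2 to 3 mm during the lift, which I put down to the bar slipping slightly in the pads. I estimate its effect on the cover angle at about 0.01 rad.
- **Bystanders:** none looked moved in the last top view. I did not measure their positions again.

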